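Make up the pour-over board and the milk-and-sugar board

TASK

Make up two coffee boards from the teak tray. On the dark walnut board, stand the glass mug in the middle of the cork coaster and set the white dripper squarely on top of it; on the pale maple board, stand the steel milk jug in the middle of the blue coaster with the silicone lid squarely on it, and the sugar canister in the middle of the black slate coaster. Leave the blue mug on the tray and the honey jar on the walnut board where they are, and knock nothing over.

Things in the scene. Friction and masses are not known exactly. Their poses are not given: they have to be found in the camera images.
- glass_mug: Double-walled clear glass mug, 64 mm outside diameter (straight from 8 mm up), 88 mm tall, about 0.2 kg, loop handle on its +y side reaching 59 mm from the axis. Origin: centre of its underside, z up. Grip it across x, clear of the handle. It starts on the teak tray, where six things change places.
- dripper: White plastic one-cup dripper, 64 mm tall: flat round brim 88 mm across and 5 mm thick at the bottom, on it a ribbed cone widening from 32 mm to an upright collar 64 mm in diameter (from 40 to 64 mm up); handle on its +y side reaching 59 mm from the axis; 0.09 kg. Origin: centre of the brim's underside, z up. Grip the collar across x. Starts on the teak tray; its brim lies flat on the mug's rim.
- milk_jug: Stainless steel milk jug, straight-sided body 63 mm in diameter up to 56 mm, narrowing to a 57 mm mouth, 80 mm tall, handle on its +y side (reaching 58 mm from the axis), small spout on its -y side (39 mm from the axis); about 0.18 kg. Origin: centre of its underside, z up. Grip the body across x. It starts on the teak tray.
- silicone_lid: Hard orange-red silicone lid for the jug: flat disc 74 mm in diameter and 8 mm thick, with a round pull in the middle on top, 21 mm in diameter from 18 to 29 mm above the underside (16 mm neck below). Origin: centre of its flat underside, z up. It starts on the teak tray, pull upwards; it lies flat on the jug's rim when on.
- canister: Squat cream ceramic sugar canister, 64 mm in diameter, 53 mm tall, with a domed glass cover held shut on a red seal by a steel wire bail (71 mm over all); latch on its -x side, hinge on its +x side (each reaching about 42 mm from the axis); about 0.32 kg. Origin: centre of its underside, z up. Grip the ceramic body across y. It starts on the teak tray.
- blue_mug: Blue ceramic mug, 72 mm in diameter, 85 mm tall, handle on its +y side. Origin: centre of its underside. Not wanted: leave it where it is on the teak tray, among the other things. The tray (310 x 410 mm, long side left to right) has its floor 10 mm above the worktop, long rims 32 mm and end walls 44 mm high.
- honey_jar: Amber honey jar with a brass screw cap, 56 mm in diameter, 70 mm tall. Origin: centre of its underside. It already stands on the dark walnut board, about 140 mm from the cork coaster, and is to be left there.
- cork_coaster: Round cork coaster, 94 mm in diameter, 5 mm thick, fixed on the dark walnut paddle board (board 275 x 118 mm, 15 mm thick, lying left or right of the teak tray). Origin: centre of its underside, which is 15 mm above the worktop; its top is at 20 mm.
- blue_coaster: Round blue ceramic coaster, 94 mm in diameter, 5 mm thick, fixed on the pale maple paddle board (same size as the walnut one, on the other side of the tray). Origin: centre of its underside, 15 mm above the worktop; its top is at 20 mm.
- slate_coaster: Square black slate coaster, 94 x 94 mm, 5 mm thick, fixed on the pale maple board, about 138 mm from the blue coaster; which of the two is nearer the robot changes. Origin: centre of its underside, 15 mm above the worktop; its top is at 20 mm.
Things that resemble listed ones, but are neither listed nor needed, are in the scene too. What is shaped like the honey_jar but pink or turquoise is not meant.

How it is judged:
At the end, for the whole second after the job is handed in: Upright, released, at rest: mug on cork, jug on blue, canister on slate coaster, each within 15 mm of its centre; dripper level on the mug's rim within 10 mm, lid level on the jug's rim, pull up, within 8 mm of centre; blue mug and honey jar within 15 mm of where they were (horizontal distance between glass_mug and cork_coaster below 0.015 m and z of glass_mug in the frame of cork_coaster between 0.002 and 0.008 m and angle between each of glass_mug, dripper, milk_jug, silicone_lid, canister's own z axis and vertical below 0.08 rad and linear speed of each of glass_mug, dripper, milk_jug, silicone_lid, canister below 0.02 m/s and horizontal distance between dripper and glass_mug below 0.01 m and z of dripper in the frame of glass_mug between 0.085 and 0.091 m and horizontal distance between milk_jug and blue_coaster below 0.015 m and z of milk_jug in the frame of blue_coaster between 0.002 and 0.008 m and horizontal distance between silicone_lid and milk_jug below 0.008 m and z of silicone_lid in the frame of milk_jug between 0.077 and 0.083 m and horizontal distance between canister and slate_coaster below 0.015 m and z of canister in the frame of slate_coaster between 0.002 and 0.008 m and distance of each of blue_mug, honey_jar from where it was at the start of the episode below 0.015 m and angle between each of blue_mug, honey_jar's own z axis and vertical below 0.1 rad); the robot touches nothing.
It fails at once if something is knocked over (angle between any of glass_mug, dripper, milk_jug, silicone_lid, canister, blue_mug, honey_jar's own z axis and vertical above 0.7 rad).
It fails at once if the blue mug or the honey jar is shifted more than 30 mm (distance of any of blue_mug, honey_jar from where it was at the start of the episode above 0.03 m).
It also fails if it takes over 134 s, if anything falls off the work surface, if the arm or the gripper's body presses on something with over 40 N, if the wrist force passes 120 N, or if a joint passes its speed limit or range.

ROBOT

A 7-joint arm with a two-finger parallel gripper is mounted at the origin on the work surface. World frame = base frame: x ahead of the robot, y to its left, z up, the work surface at z = 0. Lengths are in m, angles in rad, forces in N, time in s.
With the tool pointing down it reaches from about 0.425 to 0.875 m from the base axis. Payload 4.7 kg.
Tool frame: the origin (TCP) lies at the very end of the fingers, on their centre line; the grasp point (between the pads) lies behind it (ctrl.tcp_to_grasp is the z of the grasp point in the tool frame, in m); z points along the fingers, y is the line along which they close (so a half turn about z gives the same grasp; the last joint's range is limited). The gripper opens to 87 mm and grips with 3 to 60 N. Pads are 19 mm wide; open, the fingers measure 117 mm over their backs; the gripper's body (75 mm by 190 mm) begins 51 mm behind the grasp point.
Start: joints at [1.285, 0.321, -0.07, 1.45, 0.023, 1.371, -0.057], TCP at [0.192, -0.621, 0.223] pointing down, gripper open.
Joint ranges: [-2.86, 2.86], [-0.3, 2.09], [-1.38, 1.24], [0.06, 2.45], [-1.56, 4.7], [0.09, 2.05], [-2.69, 2.69]. Speed limits (rad/s): [2.57, 2.57, 3.14, 3.14, 3.14, 3.14, 3.14].

INTERFACE

Orientations are given as a rotation vector (axis times angle).
In Python, from bench import ctrl gives the robot as it stands.
- The arm moves only by the tool step_arm, never from a script. Its argument "targets" is a list of rows, each a list of 7 numbers: the shift along the world's x, y, z in cm, then the turn, a rotation vector about the world's x, y, z in degrees, then the opening, from 0 (shut) to 1 (fully open). A call has exactly 5 rows; each row shifts and turns the commanded pose from where the row before left it; what a row does not reach is not made up. A row lasts 1/12 s, in which the tool goes at most 41.7 mm and 7.16 degrees, less where a joint would pass 70% of its speed; a pose out of reach is approached as far as the arm can. A call with a gripper value outside its range is refused whole. The fingers move at their own pace and stop on an object; "force" is the grip in N (left out, the last holds). Time passes only in rows, so rows that do not move let the fingers close, or fill a call up. It gives the time, the measured TCP pose, the force, the opening and the grip force at its end, in the units of the state.
- ctrl.get_state(): the state, without advancing time (a new reading comes with each control period).
- ctrl.get_image(name): name is "side" or "top"; returns (picture, depth): 480x640x3 uint8, red, green, blue; 480x640 float32, m along the optical axis (not along the pixel's ray), 0 where there is no reading.
- ctrl.camera_params(name): a dict with "intrinsics" (3x3 intrinsics, pixels), "rvec" (rotation vector, rad) and "tvec" (3), from world to camera coordinates, as OpenCV has them. Camera axes: x right, y down, z forward; pixel columns grow to the right and rows downward; lengths in m; the calibration is good to about 2 mm. A picture is of the moment at which its call begins. camera_params takes no time and is no camera call.
- ctrl.close_job(): hands the job in; it is judged then, once.
The state is a dict: "time": time; "joint_positions": joint angles; "qd": joint speeds; "joint_torque": joint torques, N m; "position": TCP position; "tool_rot": TCP orientation; "ft_force": force on the tool from outside, world axes, zero at the start; "torque": the same for the moment, N m; "grip_width": opening from 0.0 (shut) to 1.0 (fully open); "grip_force": force on a finger pad.
Only numpy, scipy, OpenCV 4.12 (cv2) and the standard library are available. Lean on these libraries where they do the work, as an engineer would, in place of code of your own. Each camera call takes 0.05 s, during which the arm holds its last target. There are 200 camera calls.

## Working session

There is one attempt and no reset: what is moved stays moved. The work goes in short steps, Python scripts to look and compute and a tool call to move; the robot and the scene stay as the last step left them, time stands still between calls to the robot, and variables do not carry over. Pictures are saved under pics/ and viewed, at most 14 in all, crops included, and the job is handed in when it is done.

Besides the shell and the picture viewer there is one more tool, called after "Emit:" as name([rows], argument=value, ...), one row to a line, values as JSON. step_arm: Moves the arm, as the interface text tells. Its arguments: {"type":"object","properties":{"targets":{"type":"array"},"force":{"type":"number"}},"required":["targets"]}

```bash
ls; mkdir -p pics; cat > h.py <<'E'
import numpy as np, cv2
from bench import ctrl
def cam(n):
    p=ctrl.camera_params(n); return np.array(p["intrinsics"]),cv2.Rodrigues(np.array(p["rvec"],float))[0],np.array(p["tvec"],float).ravel()
def ray(n,u,v,z):
    K,R,t=cam(n); d=R.T@np.linalg.inv(K)@np.array([u,v,1.]); c=-R.T@t
    return c+d*(z-c[2])/d[2]
def cloud(n,dep):
    K,R,t=cam(n); v,u=np.mgrid[0:480,0:640]
    P=np.stack([(u-K[0,2])/K[0,0]*dep,(v-K[1,2])/K[1,1]*dep,dep],-1)
    return (P-t)@R
def proj(n,X):
    K,R,t=cam(n); q=K@(R@np.array(X,float)+t); return q[:2]/q[2]
def shot(n,f):
    im,d=ctrl.get_image(n); cv2.imwrite(f"pics/{f}.png",im[...,::-1]); np.savez(f"pics/{f}.npz",im=im,d=d); return im,d
E
python3 - <<'E'
from h import *
for n in("top","side"):
    shot(n,n+"0"); K,R,t=cam(n); print(n,K.tolist(),(-R.T@t),R.round(2).tolist())
s=ctrl.get_state(); print(s, ctrl.tcp_to_grasp)
E
```

```text
pics
top [[449.31582528820803, 0.0, 328.5319288720093], [0.0, 449.31582528820803, 238.8665365803566], [0.0, 0.0, 1.0]] [ 0.2748816  -0.06704891  1.15550437] [[-0.01, -1.0, 0.01], [-0.98, 0.01, -0.18], [0.18, -0.01, -0.98]]
side [[508.6899696244321, 0.0, 316.74632962153004], [0.0, 508.6899696244321, 236.17277900728362], [0.0, 0.0, 1.0]] [0.41002196 0.73546447 1.04358407] [[-0.99, -0.11, 0.01], [-0.09, 0.77, -0.63], [0.06, -0.63, -0.77]]
{'time': 0.1, 'joint_positions': array([ 1.28511648,  0.3217559 , -0.07008714,  1.45154007,  0.02264178,
        1.37081108, -0.05687148]), 'qd': array([ 8.21016464e-04, -2.05006046e-03, -1.12275111e-03, -3.57994420e-03,
       -2.58082224e-05,  1.49282646e-03, -2.16363228e-04]), 'joint_torque': array([ 3.18075136e-04, -4.92568374e+01, -4.05514799e-01, -3.13401175e+01,
       -6.41794642e-02,  3.93938483e-02,  5.87557770e-05]), 'position': array([ 0.19174618, -0.62055765,  0.22157286]), 'tool_rot': array([-3.10468729e+00, -4.68983957e-01,  6.10817931e-04]), 'ft_force': array([-0.26684454,  0.84563882,  0.74159694]), 'torque': array([0.01416536, 0.01997914, 0.0243448 ]), 'grip_force': 0.0, 'grip_width': 0.9987705218971316} -0.0187
```

View pics/top0.png

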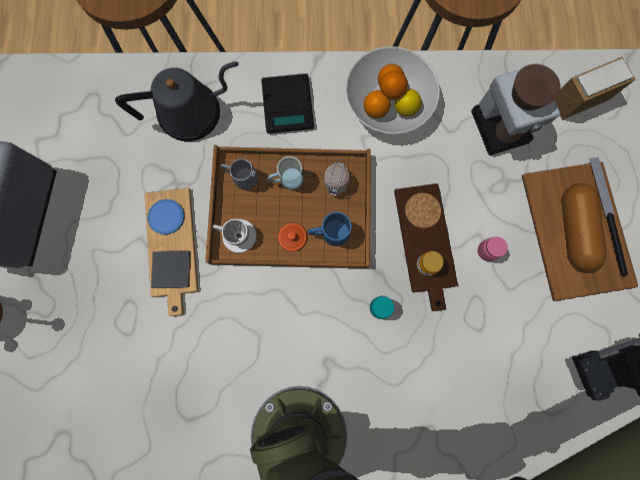

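View pics/side0.png

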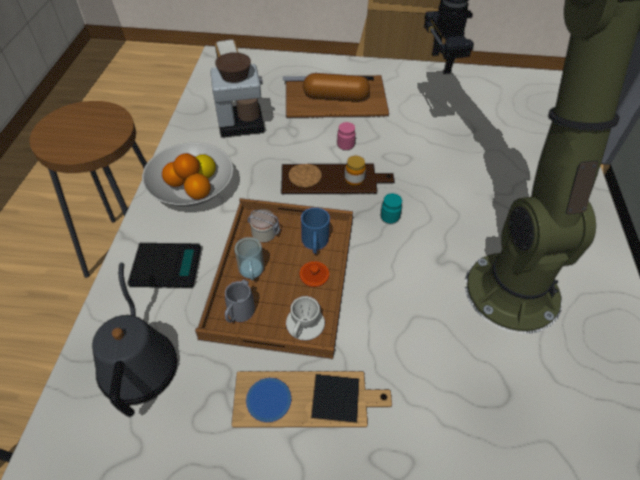

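Top view: jug (243,174), glass mug (290,172), canister (337,179), dripper (236,235), lid (292,237) and blue mug (336,229) on the tray. Cork is at (423,210), honey jar (431,263), blue coaster (166,217) and slate (171,270).

```bash
python3 - <<'E'
from h import *
a=np.load("pics/top0.npz"); im,d=a["im"],a["d"]; 
c=cv2.resize(im[140:275,200:380],None,fx=4.4,fy=4.4,interpolation=cv2.INTER_CUBIC); cv2.imwrite("pics/c1.png",c[...,::-1])
b=np.load("pics/side0.npz"); c=cv2.resize(b["im"][195:360,195:360],None,fx=3.6,fy=3.6,interpolation=cv2.INTER_CUBIC); cv2.imwrite("pics/c2.png",c[...,::-1])
P=cloud("top",d); hsv=cv2.cvtColor(im,cv2.COLOR_RGB2HSV)
def big(m,z,roi,n="top"):
    mm=np.zeros(m.shape,np.uint8); x0,y0,x1,y1=roi; mm[y0:y1,x0:x1]=m[y0:y1,x0:x1]
    cs,_=cv2.findContours(mm,cv2.RETR_EXTERNAL,cv2.CHAIN_APPROX_NONE); k=max(cs,key=cv2.contourArea)
    w=np.array([ray(n,u,v,z)[:2] for u,v in k[:,0]],np.float32); return cv2.minEnclosingCircle(w),cv2.minAreaRect(w),w
H,S,V=cv2.split(hsv)
for nm,m,z,roi in [("blue",(abs(H.astype(int)-110)<12)&(S>120),.02,(140,190,195,245)),("slate",(V<80),.02,(148,245,195,292)),
  ("lid",(H<12)&(S>180)&(V>120),.018,(270,215,312,255)),("cork",(V>105)&(S<150),.02,(398,185,450,232)),("bluemug",(abs(H.astype(int)-108)<12)&(S>130),.095,(318,205,360,250))]:
    c,r,w=big(m.astype(np.uint8)*255,z,roi); print(nm,np.round(c[0],4),round(c[1],4),np.round(r[0],4),np.round(r[1],4),round(r[2],1))
# depth
for nm,(x0,y0,x1,y1) in dict(jug=(220,155,262,195),mug=(265,152,308,192),can=(320,158,355,200),drip=(210,210,262,257),lid=(275,218,312,255),bmug=(308,210,355,247),honey=(415,248,447,282)).items():
    q=P[y0:y1,x0:x1].reshape(-1,3); q=q[d[y0:y1,x0:x1].ravel()>0]; z=q[:,2]; print(nm,np.round(np.percentile(z,[50,80,90,97,99.5]),3))
E
```

```text
blue [0.5449 0.3451] 0.0459 [0.5448 0.345 ] [0.0909 0.0875] 89.4
slate [0.408  0.3012] 0.0501 [0.4073 0.3125] [0.092  0.0683] 2.4
lid [0.4885 0.0182] 0.037 [0.4886 0.0192] [0.0695 0.0709] 89.8
cork [ 0.5547 -0.322 ] 0.0467 [ 0.5546 -0.3216] [0.0916 0.091 ] 89.3
bluemug [ 0.4934 -0.0894] 0.0416 [ 0.494 -0.093] [0.0711 0.0771] 50.2
jug [0.014 0.057 0.082 0.09  0.093]
mug [0.016 0.095 0.097 0.1   0.102]
can [0.014 0.076 0.078 0.081 0.083]
drip [0.014 0.038 0.055 0.074 0.078]
lid [0.014 0.02  0.022 0.04  0.074]
bmug [0.015 0.062 0.088 0.096 0.098]
honey [0.019 0.085 0.086 0.088 0.089]
```

View pics/c1.png

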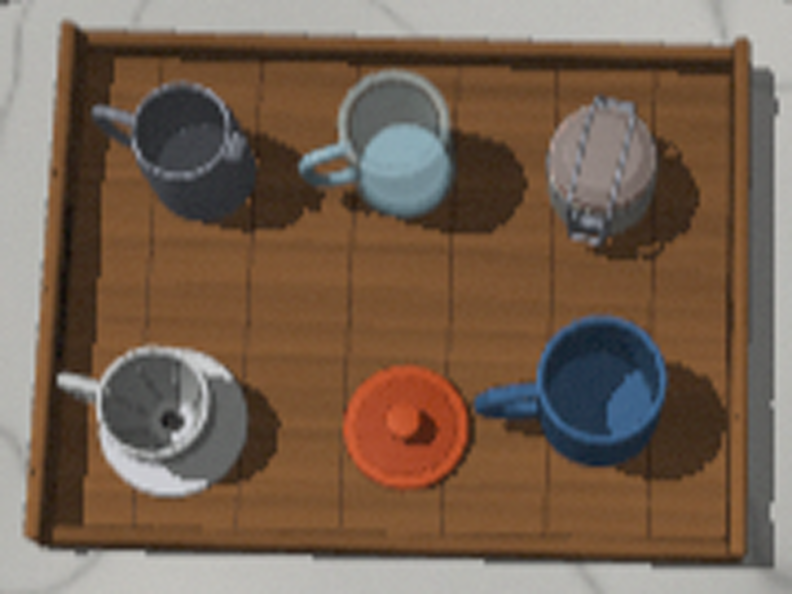

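View pics/c2.png

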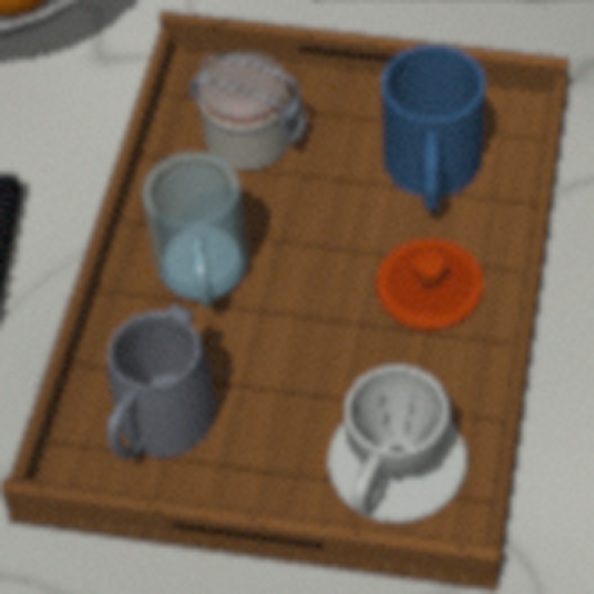

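Crop 1 shows rims at about jug (182,132), glass mug (395,130) and dripper collar (154,404). Mug, jug and dripper handles point left (+y), and the canister latch faces the robot. Next I fit the circles with depth from both cameras.

```bash
python3 - <<'E'
from h import *
from scipy.optimize import least_squares
T=np.load("pics/top0.npz"); Sd=np.load("pics/side0.npz")
C={"top":cloud("top",T["d"]),"side":cloud("side",Sd["d"])}
c1=lambda x,y:((x+.5)/4.4-.5+200,(y+.5)/4.4-.5+140)
c2=lambda x,y:((x+.5)/3.6-.5+195,(y+.5)/3.6-.5+195)
def tri(a,b):
    A=[];
    for n,(u,v) in(("top",a),("side",b)):
        K,R,t=cam(n);Pm=K@np.c_[R,t];A+=[u*Pm[2]-Pm[0],v*Pm[2]-Pm[1]]
    x=np.linalg.svd(np.array(A))[2][-1];return x[:3]/x[3]
E={"jug":((182,132),(156,350),.09),"mug":((395,130),(194,190),.098),"drip":((154,404),(398,405),.074)}
for k,(a,b,z) in E.items():
    print(k,"top",ray("top",*c1(*a),z)[:2].round(4),"side",ray("side",*c2(*b),z)[:2].round(4),"tri",tri(c1(*a),c2(*b)).round(4))
def fit(nm,c,r,zlo,zhi,band=.007):
    for n,P in C.items():
        q=P.reshape(-1,3); q=q[(q[:,2]>zlo)&(q[:,2]<zhi)]; rr=np.hypot(*(q[:,:2]-c).T); q=q[abs(rr-r)<.015]
        if len(q)<8: print(nm,n,"few",len(q));continue
        f=least_squares(lambda p:np.hypot(q[:,0]-p[0],q[:,1]-p[1])-r,c,loss="soft_l1",f_scale=.002)
        print(nm,n,len(q),f.x.round(4),"z",q[:,2].mean().round(4))
fit("jug",[.63,.135],.028,.085,.097); fit("mug",[.63,.02],.0315,.092,.105); fit("drip",[.49,.15],.031,.055,.08)
fit("bmug",[.5,-.09],.035,.088,.101)
# tops: canister body side & brim
for n,P in C.items():
    q=P.reshape(-1,3); 
    m=(q[:,2]>.07)&(q[:,2]<.09)&(abs(q[:,0]-.63)<.05)&(abs(q[:,1]+.09)<.05);print("can",n,m.sum(),q[m].mean(0).round(4))
    m=(q[:,2]>.08)&(q[:,2]<.093)&(abs(q[:,0]-.42)<.05)&(abs(q[:,1]+.33)<.05);print("honey",n,m.sum(),q[m].mean(0).round(4))
# handle tips / latch, guessed heights
for k,px,z in [("jugH",(97,110),.08),("mugH",(303,172),.06),("dripH",(60,382),.06),("hinge",(612,103),.068),("latch",(587,233),.06),("canL",(547,160),.07),("canR",(657,165),.07),("trayTL",(66,25),.044),("trayTR",(742,42),.044),("trayBR",(738,555),.044),("trayBL",(35,545),.044)]:
    print(k,ray("top",*c1(*px),z)[:2].round(4))
im=Sd["im"]; g=cv2.cvtColor(im,cv2.COLOR_RGB2HSV)
def con(im,m,n,z,roi):
    mm=np.zeros(m.shape,np.uint8);x0,y0,x1,y1=roi;mm[y0:y1,x0:x1]=m[y0:y1,x0:x1]*255
    k=max(cv2.findContours(mm,0,cv2.CHAIN_APPROX_NONE)[0],key=cv2.contourArea)
    w=np.array([ray(n,u,v,z)[:2] for u,v in k[:,0]],np.float32);return [np.round(t,4) for t in cv2.minAreaRect(w)]
H,S,V=cv2.split(g)
print("slate side",con(im,V<70,"side",.02,(305,370,366,425)));print("blue side",con(im,(abs(H.astype(int)-110)<12)&(S>120),"side",.02,(240,370,300,430)))
print("lid side",con(im,(H<12)&(S>180)&(V>110),"side",.018,(295,255,335,290)))
print("cork side",con(im,(V>105)&(S<160),"side",.02,(284,160,325,190)))
g=cv2.cvtColor(T["im"],cv2.COLOR_RGB2HSV);H,S,V=cv2.split(g);print(V[270,155:192])
print("slate top",con(im,(V<90)&(S<90),"top",.02,(145,245,198,292)))
E
```

```text
jug top [0.6449 0.1391] side [0.6439 0.1371] tri [0.6436 0.1386 0.0927]
mug top [0.642  0.0186] side [0.6432 0.0171] tri [0.6422 0.0184 0.0996]
drip top [0.4922 0.1543] side [0.492 0.149] tri [0.4912 0.1529 0.0804]
jug top 95 [0.645  0.1385] z 0.0896
jug side 136 [0.6449 0.1378] z 0.0891
mug top 341 [0.6337 0.0199] z 0.0968
mug side 314 [0.6359 0.0191] z 0.096
drip top 223 [0.4934 0.1545] z 0.07
drip side 354 [0.4932 0.1544] z 0.0675
bmug top 172 [ 0.4995 -0.0946] z 0.0946
bmug side 196 [ 0.4992 -0.0954] z 0.0934
can top 449 [ 0.6337 -0.0975  0.077 ]
honey top 352 [ 0.4122 -0.3245  0.0854]
can side 364 [ 0.6337 -0.0953  0.0761]
honey side 194 [ 0.4117 -0.3239  0.085 ]
jugH [0.662  0.1897]
mugH [0.6305 0.0747]
dripH [0.5083 0.2105]
hinge [ 0.6674 -0.104 ]
latch [ 0.5922 -0.0886]
canL [ 0.6329 -0.0661]
canR [ 0.6292 -0.129 ]
trayTL [0.728  0.2182]
trayTR [ 0.7132 -0.1825]
trayBR [ 0.4074 -0.1716]
trayBL [0.4178 0.2256]
slate side [array([0.4079, 0.3239]), array([0.0905, 0.0914]), np.float64(0.5781)]
blue side [array([0.5441, 0.3429]), array([0.0885, 0.0864]), np.float64(6.6272)]
lid side [array([0.4875, 0.0167]), array([0.0739, 0.075 ]), np.float64(6.7933)]
cork side [array([ 0.5571, -0.3318]), array([0.1186, 0.1085]), np.float64(6.9928)]
[ 86  83  82  85  82  81  83  82  81  80  78  82  80  81  84  80  79  83
  81  81  80  79  77  81  81  77  82  79  75  79  79  77  77  76  54 186
 189]
slate top [array([0.408 , 0.3249]), array([0.0921, 0.0936]), np.float64(0.1229)]
```

Positions are settled: cork (.555,-.322), blue (.5445,.344), slate (.408,.3245), mug (.642,.018), jug (.645,.138), dripper (.493,.154), lid (.488,.0175), canister (.632,-.0965). I'm moving above the mug.

Emit:
step_arm([
  [2.25, 3.2, 0, 0, 0, 3.64, 1],
  [2.25, 3.2, 0, 0, 0, 3.64, 1],
  [2.25, 3.2, 0, 0, 0, 3.64, 1],
  [2.25, 3.2, 0, 0, 0, 3.64, 1],
  [2.25, 3.2, 0, 0, 0, 3.64, 1],
], force=20)

```text
time: 0.52
position: [0.3051, -0.4591, 0.2221]
tool_rot: [-2.991, -0.959, 0.0]
ft_force: [1.4, -0.2, -0.2]
grip_width: 1.0
grip_force: 0.0
```

Emit:
step_arm([
  [2.25, 3.2, 0, 0, 0, 3.64, 1],
  [2.25, 3.2, 0, 0, 0, 3.64, 1],
  [2.25, 3.2, 0, 0, 0, 3.64, 1],
  [2.25, 3.2, 0, 0, 0, 3.64, 1],
  [2.25, 3.2, 0, 0, 0, 3.64, 1],
])

```text
time: 0.93
position: [0.4174, -0.2992, 0.2224]
tool_rot: [-2.802, -1.42, 0.001]
ft_force: [1.4, -0.4, 0.1]
grip_width: 1.0
grip_force: 0.0
```

Emit:
step_arm([
  [2.25, 3.2, 0, 0, 0, 3.64, 1],
  [2.25, 3.2, 0, 0, 0, 3.64, 1],
  [2.25, 3.2, 0, 0, 0, 3.64, 1],
  [2.25, 3.2, 0, 0, 0, 3.64, 1],
  [2.25, 3.2, 0, 0, 0, 3.64, 1],
])

```text
time: 1.35
position: [0.5299, -0.1393, 0.2224]
tool_rot: [2.542, 1.845, -0.001]
ft_force: [0.7, 0.3, 0.6]
grip_width: 1.0
grip_force: 0.0
```

Emit:
step_arm([
  [2.25, 3.2, 0, 0, 0, 3.64, 1],
  [2.25, 3.2, 0, 0, 0, 3.64, 1],
  [2.25, 3.2, 0, 0, 0, 3.64, 1],
  [2.25, 3.1, 0, 0, 0, 3.64, 1],
  [2.25, 3.1, 0, 0, 0, 3.64, 1],
])

```text
time: 1.77
position: [0.6426, 0.0183, 0.2221]
tool_rot: [-2.219, -2.224, 0.001]
ft_force: [0.3, -0.4, 0.5]
grip_width: 1.006
grip_force: 0.0
```

Emit:
step_arm([
  [0, 0, -3.5, 0, 0, 0, 1],
  [0, 0, -3.5, 0, 0, 0, 1],
  [0, 0, -3.5, 0, 0, 0, 1],
  [0, 0, -3.5, 0, 0, 0, 1],
  [0, 0, -3.1, 0, 0, 0, 1],
])

```text
time: 2.18
position: [0.6408, 0.0168, 0.0488]
tool_rot: [-2.221, -2.22, 0.003]
ft_force: [-0.1, -0.3, -0.7]
grip_width: 0.998
grip_force: 0.0
```

Emit:
step_arm([
  [0, 0, 0, 0, 0, 0, 0.6],
  [0, 0, 0, 0, 0, 0, 0.6],
  [0, 0, 0, 0, 0, 0, 0.6],
  [0, 0, 0, 0, 0, 0, 0.6],
  [0, 0, 0, 0, 0, 0, 0.6],
])

```text
time: 2.6
position: [0.6444, 0.0172, 0.0546]
tool_rot: [2.219, 2.218, 0.006]
ft_force: [0.9, -0.5, 2.7]
grip_width: 0.745
grip_force: 20.0
```

Emit:
step_arm([
  [0, 0, 0, 0, 0, 0, 0.6],
  [0, 0, 0, 0, 0, 0, 0.6],
  [0, 0, 0, 0, 0, 0, 0.6],
  [0, 0, 0, 0, 0, 0, 0.6],
  [0, 0, 0, 0, 0, 0, 0.6],
])

```text
time: 3.02
position: [0.6444, 0.0172, 0.0546]
tool_rot: [2.219, 2.218, 0.006]
ft_force: [1.7, -0.2, 6.5]
grip_width: 0.743
grip_force: 20.0
```

Emit:
step_arm([
  [0, 0, 1, 0, 0, 0, 0.6],
  [0, 0, 3, 0, 0, 0, 0.6],
  [0, 0, 3.5, 0, 0, 0, 0.6],
  [0, 0, 3.5, 0, 0, 0, 0.6],
  [0, 0, 3, 0, 0, 0, 0.6],
])

```text
time: 3.43
position: [0.6414, 0.0171, 0.1941]
tool_rot: [2.221, 2.221, -0.0]
ft_force: [0.2, 0.3, -2.4]
grip_width: 0.742
grip_force: 20.0
```

Emit:
step_arm([
  [-0.9, -3.4, 0, 0, 0, 0, 0.6],
  [-0.9, -3.4, 0, 0, 0, 0, 0.6],
  [-0.9, -3.4, 0, 0, 0, 0, 0.6],
  [-0.9, -3.4, 0, 0, 0, 0, 0.6],
  [-0.9, -3.4, 0, 0, 0, 0, 0.6],
])

```text
time: 3.85
position: [0.5954, -0.1544, 0.1918]
tool_rot: [-2.221, -2.221, 0.002]
ft_force: [0.3, -0.3, -2.0]
grip_width: 0.742
grip_force: 20.0
```

Emit:
step_arm([
  [-0.9, -3.4, 0, 0, 0, 0, 0.6],
  [-0.9, -3.4, 0, 0, 0, 0, 0.6],
  [-0.9, -3.4, 0, 0, 0, 0, 0.6],
  [-0.9, -3.4, 0, 0, 0, 0, 0.6],
  [-0.9, -3.4, 0, 0, 0, 0, 0.6],
])

```text
time: 4.27
position: [0.5504, -0.3243, 0.1918]
tool_rot: [-2.221, -2.22, 0.001]
ft_force: [0.2, -0.2, -1.8]
grip_width: 0.746
grip_force: 20.0
```

Emit:
step_arm([
  [0, 0, 0, 0, 0, 0, 0.6],
  [0, 0, 0, 0, 0, 0, 0.6],
  [0, 0, 0, 0, 0, 0, 0.6],
  [0, 0, 0, 0, 0, 0, 0.6],
  [0, 0, 0, 0, 0, 0, 0.6],
])

```text
time: 4.68
position: [0.5526, -0.3209, 0.1918]
tool_rot: [-2.218, -2.224, -0.001]
ft_force: [0.2, -0.2, -1.7]
grip_width: 0.743
grip_force: 20.0
```

Emit:
step_arm([
  [0.2, -0.2, -2.5, 0, 0, 0, 0.6],
  [0, 0, -3, 0, 0, 0, 0.6],
  [0, 0, -3, 0, 0, 0, 0.6],
  [0, 0, -2.5, 0, 0, 0, 0.6],
  [0, 0, -1.3, 0, 0, 0, 0.6],
])

```text
time: 5.1
position: [0.5524, -0.3227, 0.0651]
tool_rot: [-2.216, -2.22, 0.002]
ft_force: [-0.5, -0.1, -2.7]
grip_width: 0.742
grip_force: 20.0
```

Emit:
step_arm([
  [0, 0, 0, 0, 0, 0, 0.6],
  [0, 0, 0, 0, 0, 0, 0.6],
  [0, 0, 0, 0, 0, 0, 0.6],
  [0, 0, -0.1, 0, 0, 0, 0.6],
  [0, 0, -0.1, 0, 0, 0, 0.6],
])

```text
time: 5.52
position: [0.5549, -0.3255, 0.0682]
tool_rot: [2.22, 2.219, 0.001]
ft_force: [0.1, 0.3, -2.3]
grip_width: 0.74
grip_force: 20.0
```

Emit:
step_arm([
  [0, 0, -0.1, 0, 0, 0, 0.6],
  [0, 0, 0, 0, 0, 0, 0.6],
  [0, 0, 0, 0, 0, 0, 0.6],
  [0, 0, 0, 0, 0, 0, 0.6],
  [0, 0, 0, 0, 0, 0, 0.6],
])

```text
time: 5.93
position: [0.5539, -0.3251, 0.0656]
tool_rot: [2.222, 2.221, 0.0]
ft_force: [0.4, -0.3, -2.8]
grip_width: 0.743
grip_force: 20.0
```

Emit:
step_arm([
  [0, 0.1, -0.1, 0, 0, 0, 0.6],
  [0, 0, 0, 0, 0, 0, 0.6],
  [0, 0, -0.1, 0, 0, 0, 0.6],
  [0, 0, 0, 0, 0, 0, 0.6],
  [0, 0, 0, 0, 0, 0, 0.6],
])

```text
time: 6.35
position: [0.554, -0.324, 0.0639]
tool_rot: [2.222, 2.221, 0.0]
ft_force: [-0.6, 0.1, -0.1]
grip_width: 0.745
grip_force: 20.0
```

```bash
python3 - <<'E'
from h import *
im,d=shot("side","s1"); s=ctrl.get_state(); print(s["position"],s["ft_force"])
cv2.imwrite("pics/c3.png",cv2.resize(im[90:230,270:440],None,fx=4,fy=4,interpolation=cv2.INTER_CUBIC)[...,::-1])
E
```

```text
[ 0.55404913 -0.3239806   0.06387328] [-0.61885277  0.49708776  0.44631269]
```

View pics/c3.png

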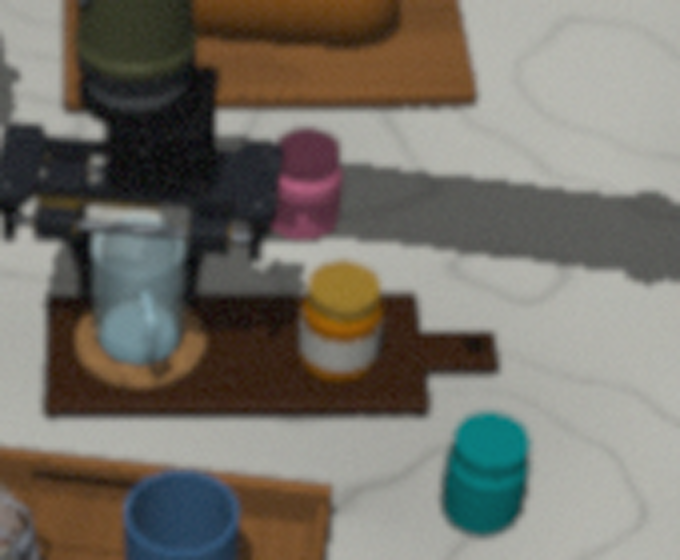

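The mug is upright on the cork and touching down, so I release it and lift.

Emit:
step_arm([
  [0, 0, -0.1, 0, 0, 0, 0.75],
  [0, 0, 0, 0, 0, 0, 0.8],
  [0, 0, 0, 0, 0, 0, 0.9],
  [0, 0, 0, 0, 0, 0, 1],
  [0, 0, 0, 0, 0, 0, 1],
])

```text
time: 6.82
position: [0.554, -0.3241, 0.0624]
tool_rot: [2.222, 2.221, 0.0]
ft_force: [0.1, 0.7, 0.2]
grip_width: 0.94
grip_force: 0.0
```

Emit:
step_arm([
  [0, 0, 2, 0, 0, 0, 1],
  [0, 0, 4, 0, 0, 0, 1],
  [0, 0, 4, 0, 0, 0, 1],
  [0, 0, 4, 0, 0, 0, 1],
  [0, 0, 4, 0, 0, 0, 1],
])

```text
time: 7.23
position: [0.5537, -0.3238, 0.2444]
tool_rot: [2.222, 2.221, 0.0]
ft_force: [-0.3, -0.3, 0.9]
grip_width: 0.996
grip_force: 0.0
```

Emit:
step_arm([
  [-0.4, 3.2, 0, 0, 0, 0, 1],
  [-0.4, 3.2, 0, 0, 0, 0, 1],
  [-0.4, 3.2, 0, 0, 0, 0, 1],
  [-0.4, 3.2, 0, 0, 0, 0, 1],
  [-0.4, 3.2, 0, 0, 0, 0, 1],
])

```text
time: 7.65
position: [0.5336, -0.1626, 0.2426]
tool_rot: [2.222, 2.22, 0.0]
ft_force: [-0.1, -0.7, 0.7]
grip_width: 1.004
grip_force: 0.0
```

Emit:
step_arm([
  [-0.4, 3.2, 0, 0, 0, 0, 1],
  [-0.4, 3.2, 0, 0, 0, 0, 1],
  [-0.4, 3.2, 0, 0, 0, 0, 1],
  [-0.4, 3.2, 0, 0, 0, 0, 1],
  [-0.4, 3.2, 0, 0, 0, 0, 1],
])

```text
time: 8.07
position: [0.5135, -0.0025, 0.2427]
tool_rot: [2.221, 2.22, 0.0]
ft_force: [0.7, 0.4, 0.2]
grip_width: 1.0
grip_force: 0.0
```

Emit:
step_arm([
  [-0.4, 3.2, 0, 0, 0, 0, 1],
  [-0.4, 3.2, 0, 0, 0, 0, 1],
  [-0.4, 3.2, 0, 0, 0, 0, 1],
  [-0.4, 3.2, 0, 0, 0, 0, 1],
  [-0.5, 3.1, 0, 0, 0, 0, 1],
])

```text
time: 8.48
position: [0.4926, 0.1567, 0.2428]
tool_rot: [2.221, 2.221, 0.001]
ft_force: [0.9, 0.2, -0.3]
grip_width: 1.001
grip_force: 0.0
```

```bash
python3 - <<'E'
from h import *
im,d=shot("top","t1"); s=ctrl.get_state(); print(s["position"])
cv2.imwrite("pics/c4.png",cv2.resize(im[140:300,380:480],None,fx=4,fy=4,interpolation=cv2.INTER_CUBIC)[...,::-1])
P=cloud("top",d).reshape(-1,3); 
for nm,x,y,z0,z1 in(("mug",.555,-.322,.1,.115),("honey",.412,-.324,.08,.093)):
    m=(P[:,2]>z0)&(P[:,2]<z1)&(abs(P[:,0]-x)<.05)&(abs(P[:,1]-y)<.05);print(nm,m.sum(),P[m].mean(0),P[m].min(0),P[m].max(0))
E
```

```text
[0.49039078 0.16470229 0.24320261]
mug 528 [ 0.55573628 -0.32112602  0.10596155] [ 0.52468357 -0.35366716  0.10013945] [ 0.58791643 -0.28911267  0.11352425]
honey 350 [ 0.41225836 -0.32440455  0.08545805] [ 0.38785585 -0.35054323  0.08021529] [ 0.43665095 -0.29944021  0.09155672]
```

View pics/c4.png

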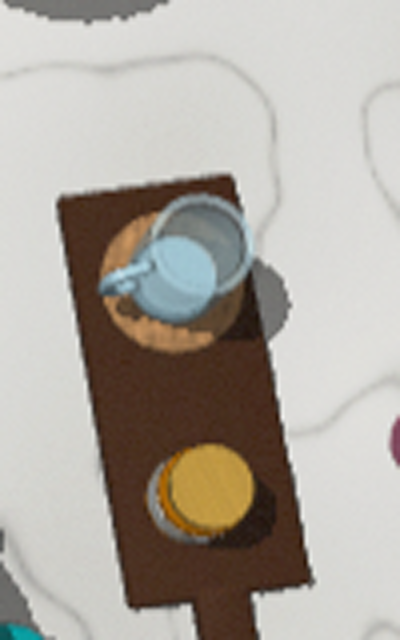

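The mug stands on the cork, rim centre at crop (203,244), and the honey jar is undisturbed. I settle over the dripper.

Emit:
step_arm([
  [0, 0, 0, 0, 0, 0, 1],
  [0, 0, 0, 0, 0, 0, 1],
  [0, 0, 0, 0, 0, 0, 1],
  [0, 0, 0, 0, 0, 0, 1],
  [0, 0, 0, 0, 0, 0, 1],
])

```text
time: 8.95
position: [0.4933, 0.1535, 0.2425]
tool_rot: [2.225, 2.218, -0.0]
ft_force: [0.4, -0.1, -1.0]
grip_width: 0.996
grip_force: 0.0
```

```bash
python3 - <<'E'
from h import *
print(ctrl.get_state()["position"],ray("top",203.5/4-.5+380,244.5/4-.5+140,.108))
E
```

```text
[0.49334504 0.15352035 0.24246824] [ 0.5556545  -0.32196043  0.108     ]
```

Emit:
step_arm([
  [0, 0.1, -4, 0, 0, 0, 1],
  [0, 0, -4, 0, 0, 0, 1],
  [0, 0, -4, 0, 0, 0, 1],
  [0, 0, -4, 0, 0, 0, 1],
  [0, 0, -2.5, 0, 0, 0, 1],
])

```text
time: 9.37
position: [0.491, 0.1541, 0.0538]
tool_rot: [-2.222, -2.218, 0.006]
ft_force: [-0.4, -0.2, 0.2]
grip_width: 1.0
grip_force: 0.0
```

Emit:
step_arm([
  [0, 0, -1, 0, 0, 0, 1],
  [0, 0, 0, 0, 0, 0, 1],
  [0, 0, 0, 0, 0, 0, 0.65],
  [0, 0, 0, 0, 0, 0, 0.65],
  [0, 0, 0, 0, 0, 0, 0.65],
], force=15)

```text
time: 9.78
position: [0.4948, 0.1563, 0.0497]
tool_rot: [2.221, 2.219, 0.005]
ft_force: [0.3, 0.7, 0.5]
grip_width: 0.854
grip_force: 0.0
```

Emit:
step_arm([
  [0, 0, 0, 0, 0, 0, 0.65],
  [0, 0, 0, 0, 0, 0, 0.65],
  [0, 0, 0, 0, 0, 0, 0.65],
  [0, 0, 0, 0, 0, 0, 0.65],
  [0, 0, 0, 0, 0, 0, 0.65],
])

```text
time: 10.2
position: [0.4937, 0.1561, 0.049]
tool_rot: [2.221, 2.22, 0.001]
ft_force: [-2.2, -0.8, 6.4]
grip_width: 0.745
grip_force: 15.0
```

Emit:
step_arm([
  [0, 0, 2, 0, 0, 0, 0.65],
  [0, 0, 4, 0, 0, 0, 0.65],
  [0, 0, 4, 0, 0, 0, 0.65],
  [0, 0, 4, 0, 0, 0, 0.65],
  [0, 0, 4, 0, 0, 0, 0.65],
])

```text
time: 10.62
position: [0.4925, 0.1561, 0.2297]
tool_rot: [2.221, 2.221, 0.0]
ft_force: [1.2, 0.4, -1.8]
grip_width: 0.744
grip_force: 15.0
```

Emit:
step_arm([
  [0.4, -3.2, 0, 0, 0, 0, 0.65],
  [0.4, -3.2, 0, 0, 0, 0, 0.65],
  [0.4, -3.2, 0, 0, 0, 0, 0.65],
  [0.4, -3.2, 0, 0, 0, 0, 0.65],
  [0.4, -3.2, 0, 0, 0, 0, 0.65],
])

```text
time: 11.03
position: [0.5129, -0.0056, 0.2281]
tool_rot: [2.22, 2.22, -0.0]
ft_force: [0.3, -0.1, -0.5]
grip_width: 0.735
grip_force: 15.0
```

Emit:
step_arm([
  [0.4, -3.2, 0, 0, 0, 0, 0.65],
  [0.4, -3.2, 0, 0, 0, 0, 0.65],
  [0.4, -3.2, 0, 0, 0, 0, 0.65],
  [0.4, -3.2, 0, 0, 0, 0, 0.65],
  [0.4, -3.2, 0, 0, 0, 0, 0.65],
])

```text
time: 11.45
position: [0.5328, -0.1657, 0.2279]
tool_rot: [2.221, 2.22, -0.0]
ft_force: [0.4, -0.7, -1.4]
grip_width: 0.741
grip_force: 15.0
```

Emit:
step_arm([
  [0.4, -3.2, 0, 0, 0, 0, 0.65],
  [0.4, -3.2, 0, 0, 0, 0, 0.65],
  [0.4, -3.2, 0, 0, 0, 0, 0.65],
  [0.4, -3.2, 0, 0, 0, 0, 0.65],
  [0.4, -3.0, 0, 0, 0, 0, 0.65],
])

```text
time: 11.87
position: [0.5526, -0.3242, 0.2276]
tool_rot: [2.222, 2.22, -0.001]
ft_force: [0.4, 0.1, -0.6]
grip_width: 0.737
grip_force: 15.0
```

Emit:
step_arm([
  [0, 0, 0, 0, 0, 0, 0.65],
  [0, 0, 0, 0, 0, 0, 0.65],
  [0, 0, 0, 0, 0, 0, 0.65],
  [0, 0, 0, 0, 0, 0, 0.65],
  [0, 0, 0, 0, 0, 0, 0.65],
])

```text
time: 12.28
position: [0.5534, -0.3204, 0.228]
tool_rot: [2.219, 2.223, 0.0]
ft_force: [0.4, 0.4, -1.0]
grip_width: 0.742
grip_force: 15.0
```

```bash
python3 - <<'E'
from h import *
im,d=shot("side","s2"); s=ctrl.get_state(); print(s["position"],s["ft_force"])
cv2.imwrite("pics/c5.png",cv2.resize(im[60:220,240:420],None,fx=4,fy=3.7,interpolation=cv2.INTER_CUBIC)[...,::-1])
E
```

```text
[ 0.55330868 -0.32060913  0.2280155 ] [ 0.44635327 -0.06052577 -0.19007244]
```

View pics/c5.png

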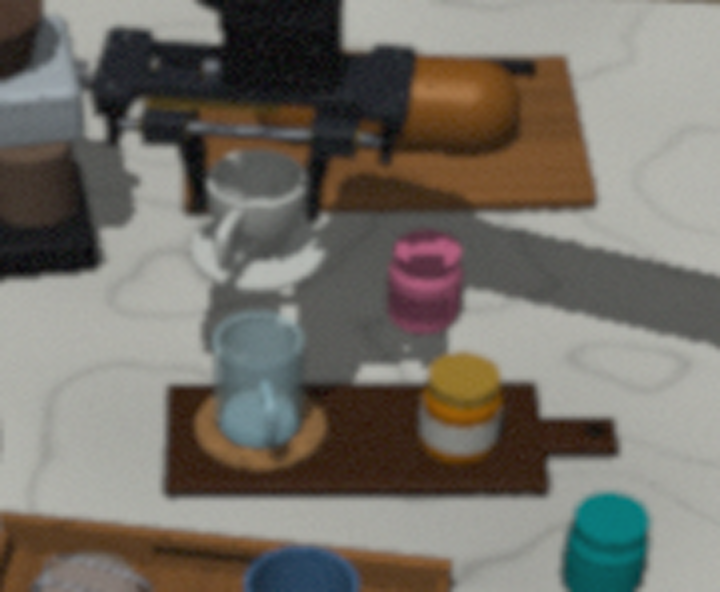

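The dripper is held level above the mug. I lower it.

Emit:
step_arm([
  [0.2, 0, -2, 0, 0, 0, 0.65],
  [0, 0, -2, 0, 0, 0, 0.65],
  [0, 0, -2, 0, 0, 0, 0.65],
  [0, 0, -1, 0, 0, 0, 0.65],
  [0, 0, -0.6, 0, 0, 0, 0.65],
])

```text
time: 12.75
position: [0.5542, -0.3211, 0.1501]
tool_rot: [-2.219, -2.22, 0.001]
ft_force: [-0.4, -0.5, -1.0]
grip_width: 0.744
grip_force: 15.0
```

Emit:
step_arm([
  [0, 0, 0, 0, 0, 0, 0.65],
  [0, 0, 0, 0, 0, 0, 0.65],
  [0, 0, 0, 0, 0, 0, 0.65],
  [0, 0, 0, 0, 0, 0, 0.65],
  [0, 0, 0, 0, 0, 0, 0.65],
])

```text
time: 13.17
position: [0.5555, -0.3223, 0.1527]
tool_rot: [2.221, 2.22, 0.001]
ft_force: [0.2, -0.1, -1.8]
grip_width: 0.74
grip_force: 15.0
```

```bash
python3 - <<'E'
from h import *
im,d=shot("side","s3"); s=ctrl.get_state(); print(s["position"],s["ft_force"])
cv2.imwrite("pics/c6.png",cv2.resize(im[90:210,250:370],None,fx=5,fy=5,interpolation=cv2.INTER_CUBIC)[...,::-1])
E
```

```text
[ 0.55533698 -0.32225945  0.15243654] [ 0.13369597  0.06559986 -1.0872266 ]
```

View pics/c6.png

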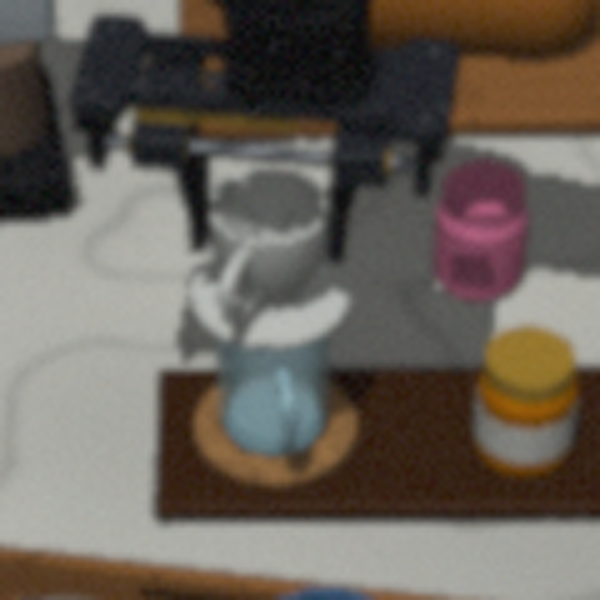

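Brim is centred at x≈270 and the mug at ≈274 in the crop. I touch it down gently.

Emit:
step_arm([
  [0, 0.15, -0.2, 0, 0, 0, 0.65],
  [0, 0, -0.1, 0, 0, 0, 0.65],
  [0, 0, 0, 0, 0, 0, 0.65],
  [0, 0, 0, 0, 0, 0, 0.65],
  [0, 0, 0, 0, 0, 0, 0.65],
])

```text
time: 13.63
position: [0.5549, -0.3205, 0.1486]
tool_rot: [2.222, 2.221, 0.0]
ft_force: [0.4, 0.5, -1.4]
grip_width: 0.746
grip_force: 15.0
```

Emit:
step_arm([
  [0, 0, -0.1, 0, 0, 0, 0.65],
  [0, 0, 0, 0, 0, 0, 0.65],
  [0, 0, -0.1, 0, 0, 0, 0.65],
  [0, 0, 0, 0, 0, 0, 0.65],
  [0, 0, 0, 0, 0, 0, 0.65],
])

```text
time: 14.05
position: [0.5551, -0.3207, 0.1471]
tool_rot: [2.221, 2.221, -0.0]
ft_force: [-1.1, 0.1, 2.3]
grip_width: 0.742
grip_force: 15.0
```

Emit:
step_arm([
  [0, 0, 0, 0, 0, 0, 0.75],
  [0, 0, 0, 0, 0, 0, 0.8],
  [0, 0, 0, 0, 0, 0, 0.9],
  [0, 0, 0, 0, 0, 0, 1],
  [0, 0, 0, 0, 0, 0, 1],
])

```text
time: 14.47
position: [0.5549, -0.3205, 0.1463]
tool_rot: [-2.222, -2.221, -0.0]
ft_force: [0.4, 1.1, -0.5]
grip_width: 0.937
grip_force: 0.0
```

Emit:
step_arm([
  [0, 0, 0.5, 0, 0, 0, 1],
  [0, 0, 2, 0, 0, 0, 1],
  [0, 0, 2.5, 0, 0, 0, 1],
  [0, 0, 3, 0, 0, 0, 1],
  [0, 0, 3, 0, 0, 0, 1],
])

```text
time: 14.88
position: [0.5546, -0.3203, 0.2577]
tool_rot: [-2.221, -2.221, 0.0]
ft_force: [0.7, -0.2, -0.2]
grip_width: 0.999
grip_force: 0.0
```

Emit:
step_arm([
  [0.6, 3.05, 0, 0, 0, 0, 1],
  [0.6, 3.05, 0, 0, 0, 0, 1],
  [0.6, 3.05, 0, 0, 0, 0, 1],
  [0.6, 3.05, 0, 0, 0, 0, 1],
  [0.6, 3.05, 0, 0, 0, 0, 1],
])

```text
time: 15.3
position: [0.5851, -0.1666, 0.2572]
tool_rot: [2.222, 2.22, 0.0]
ft_force: [0.7, 0.2, -0.1]
grip_width: 0.999
grip_force: 0.0
```

Emit:
step_arm([
  [0.6, 3.05, 0, 0, 0, 0, 1],
  [0.6, 3.05, 0, 0, 0, 0, 1],
  [0.6, 3.05, 0, 0, 0, 0, 1],
  [0.6, 3.05, 0, 0, 0, 0, 1],
  [0.6, 3.05, 0, 0, 0, 0, 1],
])

```text
time: 15.72
position: [0.6151, -0.0141, 0.2572]
tool_rot: [2.221, 2.22, 0.001]
ft_force: [0.7, -0.2, 0.1]
grip_width: 1.002
grip_force: 0.0
```

Emit:
step_arm([
  [0.6, 3.05, 0, 0, 0, 0, 1],
  [0.6, 3.05, 0, 0, 0, 0, 1],
  [0.6, 3.05, 0, 0, 0, 0, 1],
  [0.6, 3.05, 0, 0, 0, 0, 1],
  [0.6, 3.15, 0, 0, 0, 0, 1],
])

```text
time: 16.13
position: [0.6452, 0.1391, 0.257]
tool_rot: [2.222, 2.22, 0.0]
ft_force: [0.9, 0.2, 0.1]
grip_width: 0.998
grip_force: 0.0
```

Emit:
step_arm([
  [0, 0, 0, 0, 0, 0, 1],
  [0, 0, 0, 0, 0, 0, 1],
  [0, 0, 0, 0, 0, 0, 1],
  [0, 0, 0, 0, 0, 0, 1],
  [0, 0, 0, 0, 0, 0, 1],
])

```text
time: 16.55
position: [0.6453, 0.1358, 0.2567]
tool_rot: [2.224, 2.217, -0.001]
ft_force: [-0.1, -0.2, 0.1]
grip_width: 0.995
grip_force: 0.0
```

```bash
python3 - <<'E'
from h import *
im,d=shot("top","t2"); a=im[150:290,370:480]
im2,d2=shot("side","s4"); b=im2[110:220,260:370]
cv2.imwrite("pics/c7.png",np.hstack([cv2.resize(a,(440,560),interpolation=cv2.INTER_CUBIC),cv2.resize(b,(360,560),interpolation=cv2.INTER_CUBIC)])[...,::-1])
for n,dd in(("top",d),("side",d2)):
    P=cloud(n,dd).reshape(-1,3); m=(P[:,2]>.16)&(P[:,2]<.18)&(abs(P[:,0]-.555)<.045)&(abs(P[:,1]+.32)<.045);print(m.sum(),P[m].min(0),P[m].max(0))
E
```

```text
250 [ 0.52478884 -0.35228033  0.16001113] [ 0.58789674 -0.27551898  0.17807853]
225 [ 0.52432487 -0.35643956  0.16012072] [ 0.58701508 -0.27501911  0.17617354]
```

View pics/c7.png

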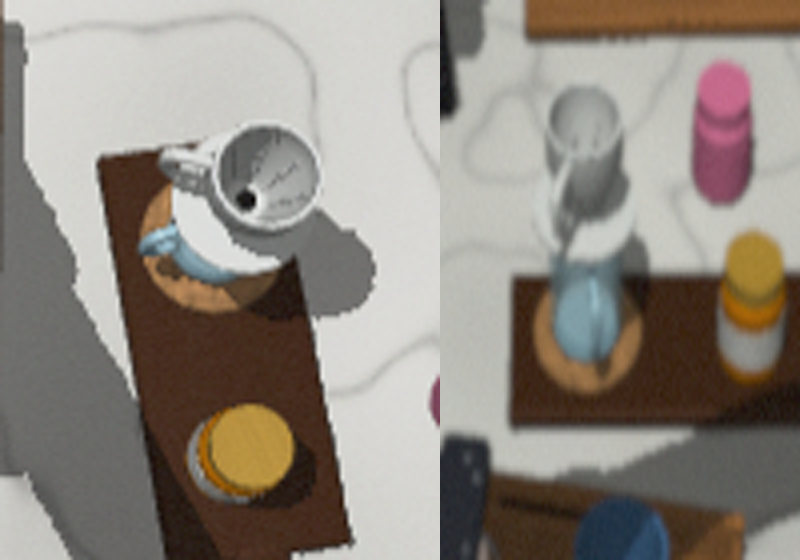

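The dripper sits squarely on the mug (centre about (.556,-.322)). Next is the jug.

Emit:
step_arm([
  [0, 0.2, -4, 0, 0, 0, 1],
  [0, 0, -4, 0, 0, 0, 1],
  [0, 0, -4, 0, 0, 0, 1],
  [0, 0, -4, 0, 0, 0, 1],
  [0, 0, -3, 0, 0, 0, 1],
])

```text
time: 17.07
position: [0.6436, 0.1382, 0.0632]
tool_rot: [-2.223, -2.219, 0.004]
ft_force: [-1.0, -1.1, -1.4]
grip_width: 1.003
grip_force: 0.0
```

Emit:
step_arm([
  [0, 0, -2, 0, 0, 0, 1],
  [0, 0, -1, 0, 0, 0, 1],
  [0, 0, 0, 0, 0, 0, 1],
  [0, 0, 0, 0, 0, 0, 0.62],
  [0, 0, 0, 0, 0, 0, 0.62],
], force=20)

```text
time: 17.48
position: [0.6464, 0.1404, 0.0388]
tool_rot: [2.221, 2.219, 0.005]
ft_force: [0.0, 0.1, -0.2]
grip_width: 0.919
grip_force: 0.0
```

Emit:
step_arm([
  [0, 0, 0, 0, 0, 0, 0.62],
  [0, 0, 0, 0, 0, 0, 0.62],
  [0, 0, 0, 0, 0, 0, 0.62],
  [0, 0, 0, 0, 0, 0, 0.62],
  [0, 0, 0, 0, 0, 0, 0.62],
])

```text
time: 17.9
position: [0.6453, 0.1401, 0.0379]
tool_rot: [2.221, 2.22, 0.001]
ft_force: [-2.7, -0.6, 6.2]
grip_width: 0.699
grip_force: 20.1
```

Emit:
step_arm([
  [0, 0, 0, 0, 0, 0, 0.62],
  [0, 0, 0, 0, 0, 0, 0.62],
  [0, 0, 0.5, 0, 0, 0, 0.62],
  [0, 0, 2, 0, 0, 0, 0.62],
  [0, 0, 3, 0, 0, 0, 0.62],
])

```text
time: 18.32
position: [0.6424, 0.1389, 0.0887]
tool_rot: [-2.219, -2.219, 0.009]
ft_force: [-0.1, 0.5, -1.8]
grip_width: 0.699
grip_force: 20.0
```

Emit:
step_arm([
  [0, 0, 4, 0, 0, 0, 0.62],
  [0, 0, 4, 0, 0, 0, 0.62],
  [0, 0, 2, 0, 0, 0, 0.62],
  [0, 0, 0, 0, 0, 0, 0.62],
  [0, 0, 0, 0, 0, 0, 0.62],
])

```text
time: 18.73
position: [0.6455, 0.1401, 0.1927]
tool_rot: [2.221, 2.22, 0.003]
ft_force: [0.3, 0.3, -2.9]
grip_width: 0.698
grip_force: 20.0
```

```bash
python3 - <<'E'
from h import *
im,d=shot("side","s5"); s=ctrl.get_state(); print(s["position"],s["ft_force"],s["grip_width"])
u,v=proj("side",s["position"]).astype(int); print(u,v)
cv2.imwrite("pics/c8.png",cv2.resize(im[v-80:v+80,u-80:u+80],None,fx=3.7,fy=3.7,interpolation=cv2.INTER_CUBIC)[...,::-1])
E
```

```text
[0.64447875 0.13959135 0.19072038] [-0.03455028 -0.38840278 -2.37946948] 0.7022851406621003
232 266
```

View pics/c8.png

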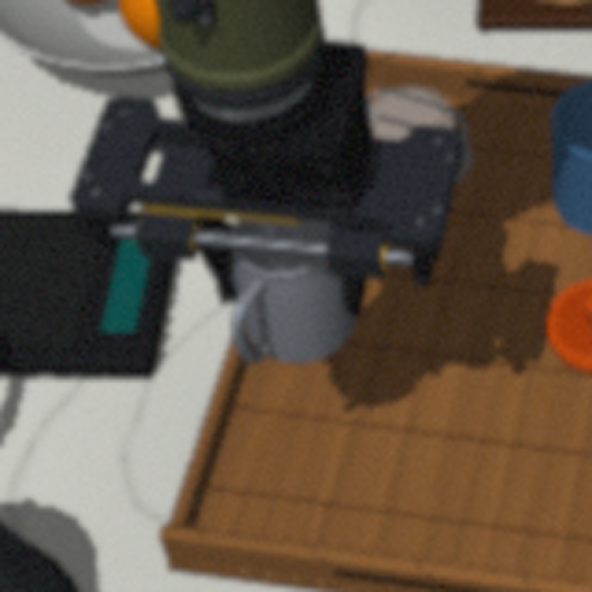

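The jug hangs upright between the fingers. I carry it to the blue coaster.

Emit:
step_arm([
  [-1, 2.05, 0, 0, 0, 0, 0.62],
  [-1, 2.05, 0, 0, 0, 0, 0.62],
  [-1, 2.05, 0, 0, 0, 0, 0.62],
  [-1, 2.05, 0, 0, 0, 0, 0.62],
  [-1, 2.05, 0, 0, 0, 0, 0.62],
])

```text
time: 19.2
position: [0.5932, 0.2424, 0.1886]
tool_rot: [-2.221, -2.22, 0.006]
ft_force: [1.1, 0.0, -1.3]
grip_width: 0.7
grip_force: 20.0
```

Emit:
step_arm([
  [-1, 2.05, 0, 0, 0, 0, 0.62],
  [-1, 2.05, 0, 0, 0, 0, 0.62],
  [-1, 2.05, 0, 0, 0, 0, 0.62],
  [-1, 2.05, 0, 0, 0, 0, 0.62],
  [-1, 2.05, 0, 0, 0, 0, 0.62],
])

```text
time: 19.62
position: [0.5433, 0.3448, 0.1886]
tool_rot: [-2.221, -2.22, 0.007]
ft_force: [0.4, 0.0, -1.6]
grip_width: 0.7
grip_force: 20.0
```

Emit:
step_arm([
  [0, 0, -2, 0, 0, 0, 0.62],
  [0, 0, -3, 0, 0, 0, 0.62],
  [0, 0, -3, 0, 0, 0, 0.62],
  [0, 0, -3, 0, 0, 0, 0.62],
  [0, 0, -2, 0, 0, 0, 0.62],
])

```text
time: 20.03
position: [0.542, 0.3426, 0.0556]
tool_rot: [-2.22, -2.22, 0.012]
ft_force: [0.1, -1.0, -2.2]
grip_width: 0.703
grip_force: 20.0
```

Emit:
step_arm([
  [0, 0, 0, 0, 0, 0, 0.62],
  [0, 0, 0, 0, 0, 0, 0.62],
  [0, 0, 0, 0, 0, 0, 0.62],
  [0, 0, 0, 0, 0, 0, 0.62],
  [0, 0, 0, 0, 0, 0, 0.62],
])

```text
time: 20.45
position: [0.5458, 0.3457, 0.0633]
tool_rot: [2.221, 2.22, 0.004]
ft_force: [0.1, 1.5, -0.6]
grip_width: 0.7
grip_force: 20.0
```

Emit:
step_arm([
  [0, 0, -0.4, 0, 0, 0, 0.62],
  [0, 0, -0.3, 0, 0, 0, 0.62],
  [0, 0, -0.3, 0, 0, 0, 0.62],
  [0, 0, 0, 0, 0, 0, 0.62],
  [0, 0, 0, 0, 0, 0, 0.62],
])

```text
time: 20.87
position: [0.5447, 0.3448, 0.0512]
tool_rot: [-2.222, -2.221, 0.001]
ft_force: [-0.0, 0.0, -1.4]
grip_width: 0.704
grip_force: 20.0
```

Emit:
step_arm([
  [-0.1, 0, -0.2, 0, 0, 0, 0.62],
  [0, 0, 0, 0, 0, 0, 0.62],
  [0, 0, 0, 0, 0, 0, 0.62],
  [0, 0, 0, 0, 0, 0, 0.62],
  [0, 0, 0, 0, 0, 0, 0.62],
])

```text
time: 21.28
position: [0.544, 0.345, 0.0497]
tool_rot: [2.222, 2.221, 0.0]
ft_force: [-0.1, 0.6, -1.6]
grip_width: 0.701
grip_force: 20.0
```

Emit:
step_arm([
  [0, 0, -0.1, 0, 0, 0, 0.62],
  [0, 0, 0, 0, 0, 0, 0.62],
  [0, 0, -0.1, 0, 0, 0, 0.62],
  [0, 0, 0, 0, 0, 0, 0.62],
  [0, 0, 0, 0, 0, 0, 0.62],
])

```text
time: 21.7
position: [0.5441, 0.345, 0.048]
tool_rot: [2.222, 2.221, 0.0]
ft_force: [-0.6, -2.4, 2.6]
grip_width: 0.7
grip_force: 20.0
```

Emit:
step_arm([
  [0, 0, -0.1, 0, 0, 0, 0.62],
  [0, 0, 0, 0, 0, 0, 0.62],
  [0, 0, 0, 0, 0, 0, 0.62],
  [0, 0, 0, 0, 0, 0, 0.62],
  [0, 0, 0, 0, 0, 0, 0.62],
])

```text
time: 22.12
position: [0.5441, 0.345, 0.0479]
tool_rot: [2.221, 2.22, 0.0]
ft_force: [-3.0, -1.3, 7.2]
grip_width: 0.699
grip_force: 20.1
```

Emit:
step_arm([
  [0, 0, 0, 0, 0, 0, 0.72],
  [0, 0, 0, 0, 0, 0, 0.8],
  [0, 0, 0, 0, 0, 0, 0.9],
  [0, 0, 0, 0, 0, 0, 1],
  [0, 0, 0, 0, 0, 0, 1],
])

```text
time: 22.53
position: [0.544, 0.345, 0.0464]
tool_rot: [-2.222, -2.221, -0.0]
ft_force: [0.6, 0.5, -0.2]
grip_width: 0.934
grip_force: 0.0
```

Emit:
step_arm([
  [0, 0, 1, 0, 0, 0, 1],
  [0, 0, 4, 0, 0, 0, 1],
  [0, 0, 4, 0, 0, 0, 1],
  [0, 0, 4, 0, 0, 0, 1],
  [0, 0, 4, 0, 0, 0, 1],
])

```text
time: 22.95
position: [0.5435, 0.3451, 0.2192]
tool_rot: [-2.221, -2.222, -0.001]
ft_force: [0.1, 0.2, 0.1]
grip_width: 1.0
grip_force: 0.0
```

Emit:
step_arm([
  [-0.56, -3.28, 0, 0, 0, 0, 0.6],
  [-0.56, -3.28, 0, 0, 0, 0, 0.6],
  [-0.56, -3.28, 0, 0, 0, 0, 0.6],
  [-0.56, -3.28, 0, 0, 0, 0, 0.6],
  [-0.56, -3.28, 0, 0, 0, 0, 0.6],
])

```text
time: 23.37
position: [0.5155, 0.1799, 0.2173]
tool_rot: [2.221, 2.221, 0.001]
ft_force: [-0.2, -0.0, 0.5]
grip_width: 0.707
grip_force: 0.0
```

Emit:
step_arm([
  [-0.56, -3.28, 0, 0, 0, 0, 0.6],
  [-0.56, -3.28, 0, 0, 0, 0, 0.6],
  [-0.56, -3.28, 0, 0, 0, 0, 0.6],
  [-0.56, -3.28, 0, 0, 0, 0, 0.6],
  [-0.56, -3.28, 0, 0, 0, 0, 0.6],
])

```text
time: 23.78
position: [0.4875, 0.0157, 0.2175]
tool_rot: [2.22, 2.221, 0.001]
ft_force: [1.2, 0.7, -0.2]
grip_width: 0.601
grip_force: 0.0
```

Emit:
step_arm([
  [0, 0, 0, 0, 0, 0, 0.6],
  [0, 0, 0, 0, 0, 0, 0.6],
  [0, 0, 0, 0, 0, 0, 0.6],
  [0, 0, 0, 0, 0, 0, 0.6],
  [0, 0, 0, 0, 0, 0, 0.6],
])

```text
time: 24.2
position: [0.4881, 0.0187, 0.2168]
tool_rot: [-2.219, -2.224, -0.001]
ft_force: [0.5, -0.1, -0.4]
grip_width: 0.602
grip_force: 0.0
```

```bash
python3 - <<'E'
from h import *
im,d=shot("top","t3"); im2,d2=shot("side","s6"); print(ctrl.get_state()["position"])
a=im[170:300,120:220]; b=im2[340:450,220:390]
cv2.imwrite("pics/c9.png",np.hstack([cv2.resize(a,(400,520),interpolation=cv2.INTER_CUBIC),cv2.resize(b,(400,520),interpolation=cv2.INTER_CUBIC)])[...,::-1])
from scipy.optimize import least_squares
for n,dd in(("top",d),("side",d2)):
    q=cloud(n,dd).reshape(-1,3); q=q[(q[:,2]>.095)&(q[:,2]<.107)&(abs(np.hypot(q[:,0]-.5446,q[:,1]-.344)-.028)<.012)]
    f=least_squares(lambda p:np.hypot(q[:,0]-p[0],q[:,1]-p[1])-.028,[.5446,.344],loss="soft_l1",f_scale=.002);print(n,len(q),f.x)
E
```

```text
[0.48801427 0.0182782  0.21661567]
top 143 [0.54524012 0.34320256]
side 187 [0.54447365 0.34211083]
```

View pics/c9.png

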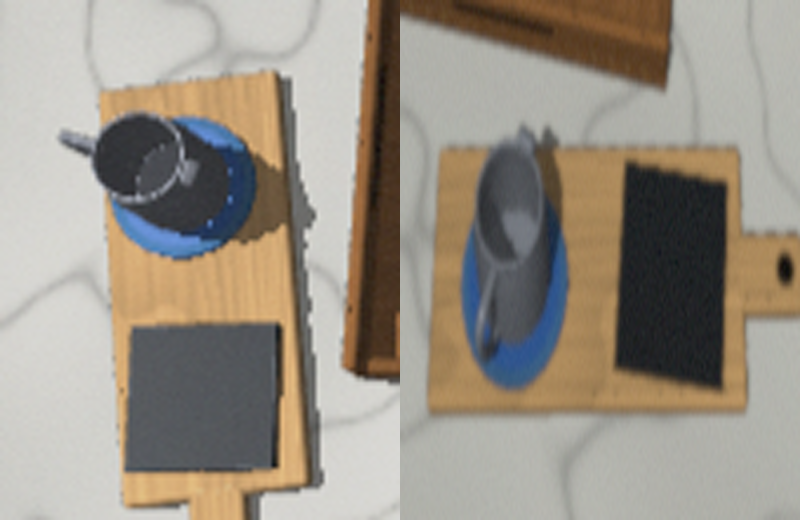

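The jug stands upright on the blue coaster at (.545,.343). I descend to the lid's pull.

Emit:
step_arm([
  [0, -0.1, -4, 0, 0, 0, 0.6],
  [0, 0, -4, 0, 0, 0, 0.6],
  [0, 0, -4, 0, 0, 0, 0.6],
  [0, 0, -3, 0, 0, 0, 0.6],
  [0, 0, -2, 0, 0, 0, 0.6],
])

```text
time: 24.72
position: [0.4857, 0.0167, 0.0433]
tool_rot: [-2.218, -2.22, 0.004]
ft_force: [-0.3, 0.3, -0.5]
grip_width: 0.597
grip_force: 0.0
```

Emit:
step_arm([
  [0, 0, 0, 0, 0, 0, 0.6],
  [0, 0, 0, 0, 0, 0, 0.6],
  [0, 0, -0.4, 0, 0, 0, 0.6],
  [0, 0, -0.4, 0, 0, 0, 0.6],
  [0, 0, -0.4, 0, 0, 0, 0.6],
])

```text
time: 25.13
position: [0.4893, 0.0159, 0.0358]
tool_rot: [2.22, 2.219, 0.003]
ft_force: [-0.3, -0.7, -0.5]
grip_width: 0.599
grip_force: 0.0
```

Emit:
step_arm([
  [0, 0, -0.2, 0, 0, 0, 0.6],
  [0, 0, 0, 0, 0, 0, 0.6],
  [0, 0, 0, 0, 0, 0, 0.6],
  [0, 0, 0, 0, 0, 0, 0.6],
  [0, 0, 0, 0, 0, 0, 0.6],
])

```text
time: 25.55
position: [0.4881, 0.0159, 0.0328]
tool_rot: [2.222, 2.221, 0.0]
ft_force: [-0.3, -0.1, -0.4]
grip_width: 0.601
grip_force: 0.0
```

Emit:
step_arm([
  [0, 0.15, -0.4, 0, 0, 0, 0.6],
  [0, 0, -0.4, 0, 0, 0, 0.6],
  [0, 0, -0.3, 0, 0, 0, 0.6],
  [0, 0, 0, 0, 0, 0, 0.6],
  [0, 0, 0, 0, 0, 0, 0.6],
])

```text
time: 25.97
position: [0.4876, 0.0175, 0.0212]
tool_rot: [-2.221, -2.221, 0.001]
ft_force: [-0.9, -1.1, -0.1]
grip_width: 0.596
grip_force: 0.0
```

Emit:
step_arm([
  [0, 0, 0, 0, 0, 0, 0.1],
  [0, 0, 0, 0, 0, 0, 0.1],
  [0, 0, 0, 0, 0, 0, 0.1],
  [0, 0, 0, 0, 0, 0, 0.1],
  [0, 0, 0, 0, 0, 0, 0.1],
], force=20)

```text
time: 26.38
position: [0.488, 0.0174, 0.0217]
tool_rot: [2.222, 2.221, 0.0]
ft_force: [-0.3, 0.4, 0.4]
grip_width: 0.307
grip_force: 0.0
```

Emit:
step_arm([
  [0, 0, 0, 0, 0, 0, 0.1],
  [0, 0, 0, 0, 0, 0, 0.1],
  [0, 0, 0, 0, 0, 0, 0.1],
  [0, 0, 0, 0, 0, 0, 0.1],
  [0, 0, 0, 0, 0, 0, 0.1],
])

```text
time: 26.8
position: [0.488, 0.0174, 0.0216]
tool_rot: [2.222, 2.221, 0.0]
ft_force: [-0.5, -0.8, 1.4]
grip_width: 0.227
grip_force: 20.0
```

Emit:
step_arm([
  [0, 0, 1, 0, 0, 0, 0.1],
  [0, 0, 4, 0, 0, 0, 0.1],
  [0, 0, 4, 0, 0, 0, 0.1],
  [0, 0, 4, 0, 0, 0, 0.1],
  [0, 0, 4, 0, 0, 0, 0.1],
])

```text
time: 27.22
position: [0.4874, 0.0179, 0.194]
tool_rot: [2.221, 2.222, 0.0]
ft_force: [1.8, -0.4, -0.5]
grip_width: 0.227
grip_force: 20.0
```

Emit:
step_arm([
  [0.38, 2.17, 0, 0, 0, 0, 0.1],
  [0.38, 2.17, 0, 0, 0, 0, 0.1],
  [0.38, 2.17, 0, 0, 0, 0, 0.1],
  [0.38, 2.17, 0, 0, 0, 0, 0.1],
  [0.38, 2.17, 0, 0, 0, 0, 0.1],
])

```text
time: 27.63
position: [0.507, 0.127, 0.1924]
tool_rot: [2.221, 2.22, 0.001]
ft_force: [0.9, -0.2, -0.8]
grip_width: 0.23
grip_force: 20.0
```

Emit:
step_arm([
  [0.38, 2.17, 0, 0, 0, 0, 0.1],
  [0.38, 2.17, 0, 0, 0, 0, 0.1],
  [0.38, 2.17, 0, 0, 0, 0, 0.1],
  [0.38, 2.17, 0, 0, 0, 0, 0.1],
  [0.38, 2.17, 0, 0, 0, 0, 0.1],
])

```text
time: 28.05
position: [0.5259, 0.2354, 0.1922]
tool_rot: [2.222, 2.221, 0.0]
ft_force: [-0.4, 0.3, -1.4]
grip_width: 0.228
grip_force: 20.0
```

Emit:
step_arm([
  [0.38, 2.17, 0, 0, 0, 0, 0.1],
  [0.38, 2.17, 0, 0, 0, 0, 0.1],
  [0.38, 2.17, 0, 0, 0, 0, 0.1],
  [0.38, 2.17, 0, 0, 0, 0, 0.1],
  [0.38, 2.17, 0, 0, 0, 0, 0.1],
])

```text
time: 28.47
position: [0.545, 0.3438, 0.1921]
tool_rot: [2.222, 2.221, -0.0]
ft_force: [0.3, 0.9, -0.6]
grip_width: 0.227
grip_force: 20.0
```

Emit:
step_arm([
  [0, 0, 0, 0, 0, 0, 0.1],
  [0, 0, 0, 0, 0, 0, 0.1],
  [0, 0, 0, 0, 0, 0, 0.1],
  [0, 0, 0, 0, 0, 0, 0.1],
  [0, 0, 0, 0, 0, 0, 0.1],
])

```text
time: 28.88
position: [0.5454, 0.3414, 0.1918]
tool_rot: [2.223, 2.218, -0.0]
ft_force: [-1.0, -0.5, -0.3]
grip_width: 0.229
grip_force: 20.0
```

```bash
python3 - <<'E'
from h import *
im,d=shot("top","t4"); im2,d2=shot("side","s7"); s=ctrl.get_state(); print(s["position"],s["grip_width"])
H,S,V=cv2.split(cv2.cvtColor(im2,cv2.COLOR_RGB2HSV)); m=((H<12)&(S>170)&(V>60)).astype(np.uint8); m[:300]=0; m[:,:200]=0
u,v=proj("side",s["position"]-[0,0,.008]); print(u,v); m[:int(v)-60]=0
k=max(cv2.findContours(m,0,2)[0],key=cv2.contourArea); print(cv2.boundingRect(k))
w=np.array([ray("side",a,b,s["position"][2]-.0036)[:2] for a,b in k[:,0]],np.float32); print(cv2.minEnclosingCircle(w),w.min(0),w.max(0))
cv2.imwrite("pics/c10.png",cv2.resize(im2[300:440,180:360],None,fx=4,fy=4,interpolation=cv2.INTER_CUBIC)[...,::-1])
E
```

```text
[0.54532569 0.34187567 0.19181312] 0.22913654983148174
262.1628104063728 363.3836880824574
(243, 358, 39, 24)
((0.544790506362915, 0.34509867429733276), 0.03474775329232216) [0.5101431  0.33379173] [0.579438   0.37756106]
```

View pics/c10.png

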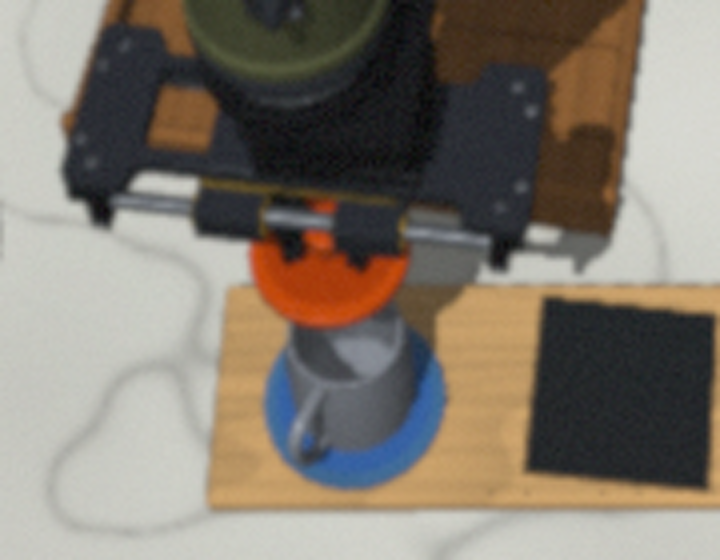

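The lid is level and centred over the jug. I lower it.

Emit:
step_arm([
  [0, 0.1, -2, 0, 0, 0, 0.1],
  [0, 0, -2, 0, 0, 0, 0.1],
  [0, 0, -2, 0, 0, 0, 0.1],
  [0, 0, -1, 0, 0, 0, 0.1],
  [0, 0, -0.4, 0, 0, 0, 0.1],
])

```text
time: 29.4
position: [0.5442, 0.3426, 0.1157]
tool_rot: [-2.222, -2.22, 0.005]
ft_force: [-0.0, 0.5, -0.9]
grip_width: 0.227
grip_force: 20.0
```

Emit:
step_arm([
  [0, 0, 0, 0, 0, 0, 0.1],
  [0, 0, 0, 0, 0, 0, 0.1],
  [0, 0, 0, 0, 0, 0, 0.1],
  [0, 0, 0, 0, 0, 0, 0.1],
  [0, 0, 0, 0, 0, 0, 0.1],
])

```text
time: 29.82
position: [0.5453, 0.3444, 0.1186]
tool_rot: [2.222, 2.221, 0.002]
ft_force: [0.4, 0.2, -0.7]
grip_width: 0.232
grip_force: 20.0
```

Emit:
step_arm([
  [0, 0, -0.1, 0, 0, 0, 0.1],
  [0, 0, -0.1, 0, 0, 0, 0.1],
  [0, 0, 0, 0, 0, 0, 0.1],
  [0, 0, 0, 0, 0, 0, 0.1],
  [0, 0, 0, 0, 0, 0, 0.1],
])

```text
time: 30.23
position: [0.5449, 0.344, 0.1155]
tool_rot: [2.222, 2.221, -0.0]
ft_force: [-0.4, 0.6, -1.1]
grip_width: 0.228
grip_force: 20.0
```

Emit:
step_arm([
  [0, -0.1, -0.1, 0, 0, 0, 0.1],
  [0, 0, -0.1, 0, 0, 0, 0.1],
  [0, 0, 0, 0, 0, 0, 0.1],
  [0, 0, 0, 0, 0, 0, 0.1],
  [0, 0, 0, 0, 0, 0, 0.1],
])

```text
time: 30.65
position: [0.5449, 0.3429, 0.1135]
tool_rot: [2.222, 2.221, -0.0]
ft_force: [-1.0, 0.5, 0.5]
grip_width: 0.228
grip_force: 20.0
```

Emit:
step_arm([
  [0, 0, -0.1, 0, 0, 0, 0.1],
  [0, 0, 0, 0, 0, 0, 0.1],
  [0, 0, -0.1, 0, 0, 0, 0.1],
  [0, 0, 0, 0, 0, 0, 0.1],
  [0, 0, 0, 0, 0, 0, 0.1],
])

```text
time: 31.07
position: [0.545, 0.3431, 0.1119]
tool_rot: [2.222, 2.221, 0.001]
ft_force: [-0.4, -0.2, 2.2]
grip_width: 0.23
grip_force: 20.0
```

Emit:
step_arm([
  [0, 0, 0, 0, 0, 0, 0.3],
  [0, 0, 0, 0, 0, 0, 0.4],
  [0, 0, 0, 0, 0, 0, 0.5],
  [0, 0, 0, 0, 0, 0, 0.6],
  [0, 0, 0, 0, 0, 0, 0.6],
])

```text
time: 31.48
position: [0.5449, 0.3429, 0.1114]
tool_rot: [-2.222, -2.221, 0.0]
ft_force: [-0.1, 1.1, -0.3]
grip_width: 0.518
grip_force: 0.0
```

Emit:
step_arm([
  [0, 0, 0.5, 0, 0, 0, 0.6],
  [0, 0, 2, 0, 0, 0, 0.6],
  [0, 0, 3, 0, 0, 0, 0.6],
  [0, 0, 3, 0, 0, 0, 0.6],
  [0, 0, 3, 0, 0, 0, 0.6],
])

```text
time: 31.9
position: [0.5447, 0.3429, 0.2281]
tool_rot: [-2.222, -2.221, 0.0]
ft_force: [1.0, 0.3, 0.3]
grip_width: 0.599
grip_force: 0.0
```

Emit:
step_arm([
  [0.58, -2.93, 0, 0, 0, 5.2, 1],
  [0.58, -2.93, 0, 0, 0, 5.2, 1],
  [0.58, -2.93, 0, 0, 0, 5.2, 1],
  [0.58, -2.93, 0, 0, 0, 5.2, 1],
  [0.58, -2.93, 0, 0, 0, 5.2, 1],
])

```text
time: 32.32
position: [0.5741, 0.1952, 0.2271]
tool_rot: [1.658, 2.667, 0.0]
ft_force: [0.4, -0.3, -0.4]
grip_width: 0.895
grip_force: 0.0
```

Emit:
step_arm([
  [0.58, -2.93, 0, 0, 0, 5.2, 1],
  [0.58, -2.93, 0, 0, 0, 5.2, 1],
  [0.58, -2.93, 0, 0, 0, 5.2, 1],
  [0.58, -2.93, 0, 0, 0, 5.2, 1],
  [0.58, -2.93, 0, 0, 0, 5.2, 1],
])

```text
time: 32.73
position: [0.6031, 0.0485, 0.2272]
tool_rot: [1.016, 2.972, -0.0]
ft_force: [-0.6, 0.1, 0.4]
grip_width: 0.997
grip_force: 0.0
```

Emit:
step_arm([
  [0.58, -2.93, 0, 0, 0, 5.2, 1],
  [0.58, -2.93, 0, 0, 0, 5.2, 1],
  [0.58, -2.93, 0, 0, 0, 5.2, 1],
  [0.58, -2.93, 0, 0, 0, 5.2, 1],
  [0.58, -2.93, 0, 0, 0, 5.2, 1],
])

```text
time: 33.15
position: [0.6321, -0.0981, 0.2271]
tool_rot: [0.322, 3.124, -0.0]
ft_force: [-0.7, 1.2, -0.6]
grip_width: 1.005
grip_force: 0.0
```

Emit:
step_arm([
  [0, 0, 0, 0, 0, 0, 1],
  [0, 0, 0, 0, 0, 0, 1],
  [0, 0, 0, 0, 0, 0, 1],
  [0, 0, 0, 0, 0, 0, 1],
  [0, 0, 0, 0, 0, 0, 1],
])

```text
time: 33.57
position: [0.6319, -0.0947, 0.227]
tool_rot: [0.325, 3.124, 0.0]
ft_force: [-0.4, 0.4, -0.7]
grip_width: 0.998
grip_force: 0.0
```

```bash
python3 - <<'E'
from h import *
im,d=shot("top","t5"); im2,d2=shot("side","s8"); s=ctrl.get_state(); print(s["position"],s["joint_positions"][6])
a=im[170:300,120:220]; b=im2[320:440,200:380]
cv2.imwrite("pics/c11.png",np.hstack([cv2.resize(a,(400,520),interpolation=cv2.INTER_CUBIC),cv2.resize(b,(400,520),interpolation=cv2.INTER_CUBIC)])[...,::-1])
for n,i,roi in(("top",im,(120,160,220,250)),("side",im2,(200,320,330,440))):
    H,S,V=cv2.split(cv2.cvtColor(i,cv2.COLOR_RGB2HSV)); m=((H<12)&(S>170)&(V>60)).astype(np.uint8); mm=m*0; x0,y0,x1,y1=roi; mm[y0:y1,x0:x1]=m[y0:y1,x0:x1]
    k=max(cv2.findContours(mm,0,2)[0],key=cv2.contourArea); w=np.array([ray(n,a,b,.108)[:2] for a,b in k[:,0]],np.float32); print(n,cv2.minEnclosingCircle(w),w.min(0),w.max(0))
E
```

```text
[ 0.63192344 -0.09518671  0.22693287] 1.2058446025259133
top ((0.5465533137321472, 0.3406229317188263), 0.03514792397618294) [0.5151759 0.3076547] [0.5795718 0.3731285]
side ((0.5446987152099609, 0.3415685296058655), 0.03685892000794411) [0.50868076 0.30689698] [0.5813253  0.37687576]
```

View pics/c11.png

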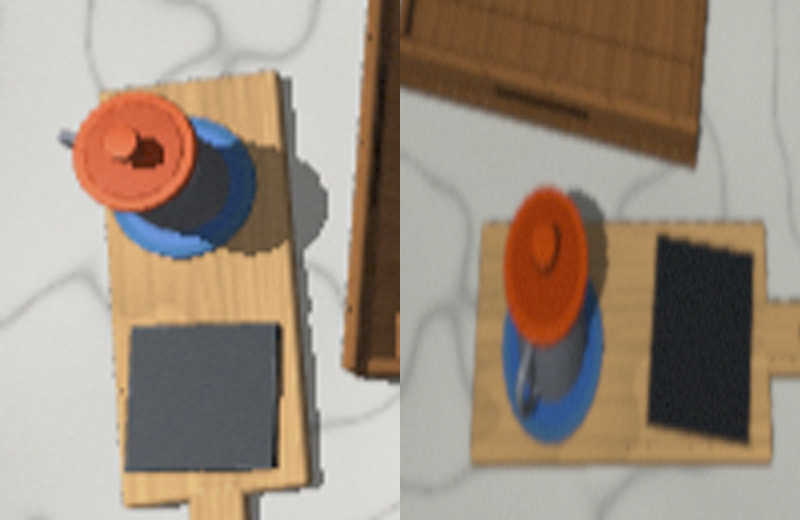

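The lid lies flat on the jug, within about 2 mm of centre. Now the canister.

Emit:
step_arm([
  [0, -0.1, -4, 0, 0, 0, 1],
  [0, 0, -4, 0, 0, 0, 1],
  [0, 0, -4, 0, 0, 0, 1],
  [0, 0, -3, 0, 0, 0, 1],
  [0, 0, -2, 0, 0, 0, 1],
])

```text
time: 34.08
position: [0.6298, -0.0971, 0.0529]
tool_rot: [-0.327, -3.12, -0.0]
ft_force: [0.3, 0.2, -0.5]
grip_width: 1.001
grip_force: 0.0
```

Emit:
step_arm([
  [0, 0, 0, 0, 0, 0, 1],
  [0, 0, 0, 0, 0, 0, 1],
  [0, 0, -0.7, 0, 0, 0, 1],
  [0, 0, -0.7, 0, 0, 0, 1],
  [0, 0, -0.6, 0, 0, 0, 1],
])

```text
time: 34.5
position: [0.633, -0.0976, 0.0376]
tool_rot: [0.329, 3.122, -0.001]
ft_force: [-0.3, -0.5, 0.5]
grip_width: 0.996
grip_force: 0.0
```

Emit:
step_arm([
  [0, 0, 0, 0, 0, 0, 1],
  [0, 0, 0, 0, 0, 0, 1],
  [0, 0, 0, 0, 0, 0, 1],
  [0, 0, 0, 0, 0, 0, 1],
  [0, 0, 0, 0, 0, 0, 1],
])

```text
time: 34.92
position: [0.6322, -0.0975, 0.037]
tool_rot: [0.329, 3.124, 0.0]
ft_force: [0.8, -0.9, 0.3]
grip_width: 0.998
grip_force: 0.0
```

Emit:
step_arm([
  [0, 0, -0.5, 0, 0, 0, 1],
  [0, 0, -0.5, 0, 0, 0, 1],
  [0, 0, 0, 0, 0, 0, 1],
  [0, 0, 0, 0, 0, 0, 0.62],
  [0, 0, 0, 0, 0, 0, 0.62],
], force=25)

```text
time: 35.33
position: [0.6318, -0.0975, 0.0264]
tool_rot: [-0.329, -3.124, -0.0]
ft_force: [0.1, -0.4, -0.1]
grip_width: 0.922
grip_force: 0.0
```

Emit:
step_arm([
  [0, 0, 0, 0, 0, 0, 0.62],
  [0, 0, 0, 0, 0, 0, 0.62],
  [0, 0, 0, 0, 0, 0, 0.62],
  [0, 0, 0, 0, 0, 0, 0.62],
  [0, 0, 0, 0, 0, 0, 0.62],
])

```text
time: 35.75
position: [0.6319, -0.0982, 0.0267]
tool_rot: [0.329, 3.124, -0.001]
ft_force: [-0.9, -1.7, 1.0]
grip_width: 0.733
grip_force: 25.0
```

Emit:
step_arm([
  [0, 0, 0, 0, 0, 0, 0.62],
  [0, 0, 0.5, 0, 0, 0, 0.62],
  [0, 0, 2, 0, 0, 0, 0.62],
  [0, 0, 3, 0, 0, 0, 0.62],
  [0, 0, 3, 0, 0, 0, 0.62],
])

```text
time: 36.17
position: [0.6306, -0.0966, 0.1112]
tool_rot: [-0.327, -3.121, -0.003]
ft_force: [1.7, 0.2, -3.3]
grip_width: 0.735
grip_force: 25.0
```

Emit:
step_arm([
  [0, 0, 4, 0, 0, 0, 0.62],
  [0, 0, 4, 0, 0, 0, 0.62],
  [0, 0, 3, 0, 0, 0, 0.62],
  [0, 0, 0, 0, 0, 0, 0.62],
  [0, 0, 0, 0, 0, 0, 0.62],
])

```text
time: 36.58
position: [0.6328, -0.0965, 0.2233]
tool_rot: [0.327, 3.121, 0.001]
ft_force: [0.0, 0.8, -3.9]
grip_width: 0.731
grip_force: 25.0
```

Emit:
step_arm([
  [-1.5, 2.8, 0, 0, 0, 0, 0.62],
  [-1.5, 2.8, 0, 0, 0, 0, 0.62],
  [-1.5, 2.8, 0, 0, 0, 0, 0.62],
  [-1.5, 2.8, 0, 0, 0, 0, 0.62],
  [-1.5, 2.8, 0, 0, 0, 0, 0.62],
])

```text
time: 37.0
position: [0.5545, 0.0436, 0.219]
tool_rot: [-0.328, -3.12, -0.0]
ft_force: [0.9, 0.1, -2.8]
grip_width: 0.735
grip_force: 25.0
```

Emit:
step_arm([
  [-1.5, 2.8, 0, 0, 0, 0, 0.62],
  [-1.5, 2.8, 0, 0, 0, 0, 0.62],
  [-1.5, 2.8, 0, 0, 0, 0, 0.62],
  [-1.5, 2.8, 0, 0, 0, 0, 0.62],
  [-1.5, 2.8, 0, 0, 0, 0, 0.62],
])

```text
time: 37.42
position: [0.4795, 0.1831, 0.2193]
tool_rot: [-0.329, -3.121, 0.002]
ft_force: [0.1, 0.3, -3.3]
grip_width: 0.735
grip_force: 25.0
```

Emit:
step_arm([
  [-1.5, 2.8, 0, 0, 0, 0, 0.62],
  [-1.5, 2.8, 0, 0, 0, 0, 0.62],
  [-1.5, 2.8, 0, 0, 0, 0, 0.62],
  [-1.5, 2.8, 0, 0, 0, 0, 0.62],
  [-1.5, 2.8, 0, 0, 0, 0, 0.62],
])

```text
time: 37.83
position: [0.4048, 0.3225, 0.2195]
tool_rot: [-0.329, -3.122, 0.004]
ft_force: [0.0, -0.3, -2.9]
grip_width: 0.727
grip_force: 25.0
```

Emit:
step_arm([
  [0, 0, 0, 0, 0, 0, 0.62],
  [0, 0, 0, 0, 0, 0, 0.62],
  [0, 0, 0, 0, 0, 0, 0.62],
  [0, 0, 0, 0, 0, 0, 0.62],
  [0, 0, 0, 0, 0, 0, 0.62],
])

```text
time: 38.25
position: [0.4077, 0.3208, 0.2209]
tool_rot: [-0.333, -3.123, 0.001]
ft_force: [-0.3, -0.6, -2.7]
grip_width: 0.733
grip_force: 25.0
```

Emit:
step_arm([
  [0, 0.3, -3, 0, 0, 0, 0.62],
  [0, 0, -4, 0, 0, 0, 0.62],
  [0, 0, -4, 0, 0, 0, 0.62],
  [0, 0, -3.5, 0, 0, 0, 0.62],
  [0, 0, -2, 0, 0, 0, 0.62],
])

```text
time: 38.67
position: [0.4058, 0.3223, 0.0523]
tool_rot: [-0.332, -3.12, 0.006]
ft_force: [-0.3, -0.3, -2.8]
grip_width: 0.729
grip_force: 25.0
```

Emit:
step_arm([
  [0, 0, 0, 0, 0, 0, 0.62],
  [0, 0, 0, 0, 0, 0, 0.62],
  [0, 0, 0, 0, 0, 0, 0.62],
  [0, 0, -0.4, 0, 0, 0, 0.62],
  [0, 0, -0.3, 0, 0, 0, 0.62],
])

```text
time: 39.08
position: [0.4084, 0.3261, 0.0511]
tool_rot: [0.33, 3.121, 0.003]
ft_force: [0.0, -0.0, -3.2]
grip_width: 0.727
grip_force: 25.0
```

Emit:
step_arm([
  [0, 0, 0, 0, 0, 0, 0.62],
  [0, 0, 0, 0, 0, 0, 0.62],
  [0, 0, 0, 0, 0, 0, 0.62],
  [0, 0, 0, 0, 0, 0, 0.62],
  [0, 0, 0, 0, 0, 0, 0.62],
])

```text
time: 39.5
position: [0.407, 0.3255, 0.0497]
tool_rot: [0.329, 3.124, 0.0]
ft_force: [-0.1, -0.4, -2.9]
grip_width: 0.73
grip_force: 25.0
```

Emit:
step_arm([
  [0.1, 0, -0.5, 0, 0, 0, 0.62],
  [0, 0, -0.4, 0, 0, 0, 0.62],
  [0, 0, -0.2, 0, 0, 0, 0.62],
  [0, 0, 0, 0, 0, 0, 0.62],
  [0, 0, 0, 0, 0, 0, 0.62],
])

```text
time: 39.92
position: [0.4077, 0.3254, 0.0383]
tool_rot: [-0.329, -3.124, 0.0]
ft_force: [0.7, -0.1, -2.6]
grip_width: 0.732
grip_force: 25.0
```

Emit:
step_arm([
  [0, 0, -0.1, 0, 0, 0, 0.62],
  [0, 0, 0, 0, 0, 0, 0.62],
  [0, 0, -0.1, 0, 0, 0, 0.62],
  [0, 0, 0, 0, 0, 0, 0.62],
  [0, 0, 0, 0, 0, 0, 0.62],
])

```text
time: 40.33
position: [0.4081, 0.3256, 0.0367]
tool_rot: [0.329, 3.124, 0.0]
ft_force: [0.3, 1.4, -3.4]
grip_width: 0.731
grip_force: 25.0
```

Emit:
step_arm([
  [0, 0, -0.1, 0, 0, 0, 0.62],
  [0, 0, 0, 0, 0, 0, 0.62],
  [0, 0, -0.1, 0, 0, 0, 0.62],
  [0, 0, 0, 0, 0, 0, 0.62],
  [0, 0, 0, 0, 0, 0, 0.62],
])

```text
time: 40.75
position: [0.4081, 0.3256, 0.0365]
tool_rot: [0.329, 3.123, -0.002]
ft_force: [-4.2, -4.9, 14.4]
grip_width: 0.733
grip_force: 25.0
```

Emit:
step_arm([
  [0, 0, 0.1, 0, 0, 0, 0.73],
  [0, 0, 0, 0, 0, 0, 0.8],
  [0, 0, 0, 0, 0, 0, 0.9],
  [0, 0, 0, 0, 0, 0, 1],
  [0, 0, 0, 0, 0, 0, 1],
])

```text
time: 41.17
position: [0.4081, 0.3256, 0.0355]
tool_rot: [0.329, 3.124, 0.001]
ft_force: [0.6, 0.8, -0.3]
grip_width: 0.939
grip_force: 0.0
```

Emit:
step_arm([
  [0, 0, 1, 0, 0, 0, 1],
  [0, 0, 3, 0, 0, 0, 1],
  [0, 0, 4, 0, 0, 0, 1],
  [0, 0, 4, 0, 0, 0, 1],
  [0, 0, 4, 0, 0, 0, 1],
])

```text
time: 41.58
position: [0.4072, 0.3257, 0.1977]
tool_rot: [-0.327, -3.124, -0.0]
ft_force: [1.7, -0.2, -0.1]
grip_width: 1.0
grip_force: 0.0
```

Emit:
step_arm([
  [1.5, -3, 0.5, 0, 0, 0, 1],
  [1.5, -3, 0.5, 0, 0, 0, 1],
  [1.5, -3, 0.5, 0, 0, 0, 1],
  [1.5, -3, 0.5, 0, 0, 0, 1],
  [1.5, -3, 0.5, 0, 0, 0, 1],
])

```text
time: 42.0
position: [0.4834, 0.1742, 0.2217]
tool_rot: [0.328, 3.123, -0.001]
ft_force: [1.5, 0.7, -0.7]
grip_width: 1.0
grip_force: 0.0
```

Emit:
step_arm([
  [0, -3, 0, 0, 0, 0, 1],
  [0, -3, 0, 0, 0, 0, 1],
  [0, 0, 0, 0, 0, 0, 1],
  [0, 0, 0, 0, 0, 0, 1],
  [0, 0, 0, 0, 0, 0, 1],
])

```text
time: 42.42
position: [0.4829, 0.1164, 0.221]
tool_rot: [0.328, 3.124, 0.001]
ft_force: [-0.2, 0.1, 0.3]
grip_width: 0.999
grip_force: 0.0
```

```bash
python3 - <<'E'
from h import *
im,d=shot("top","t6"); im2,d2=shot("side","s9"); print(ctrl.get_state()["position"])
for n,dd in(("top",d),("side",d2)):
    P=cloud(n,dd).reshape(-1,3); 
    for nm,x,y,z0,z1 in(("can",.408,.325,.08,.1),("bmug",.499,-.095,.088,.101),("honey",.412,-.324,.08,.093),("drip",.556,-.322,.16,.178),("lid",.545,.343,.104,.114)):
        m=(P[:,2]>z0)&(P[:,2]<z1)&(abs(P[:,0]-x)<.05)&(abs(P[:,1]-y)<.05);q=P[m];print(n,nm,m.sum(),q.mean(0).round(4),((q.min(0)+q.max(0))/2).round(4)) if m.any() else None
E
```

```text
[0.48267296 0.11737903 0.22089467]
top can 500 [0.4111 0.3265 0.0876] [0.4104 0.3282 0.0886]
top bmug 171 [ 0.5004 -0.094   0.0948] [ 0.4997 -0.0951  0.0945]
top honey 350 [ 0.4122 -0.3245  0.0856] [ 0.4123 -0.325   0.0856]
top drip 256 [ 0.5572 -0.3163  0.1694] [ 0.5557 -0.3124  0.1689]
top lid 331 [0.5372 0.3554 0.11  ] [0.5447 0.3517 0.1094]
side can 735 [0.411  0.3274 0.0862] [0.4095 0.3258 0.0877]
side bmug 14 [ 0.4684 -0.0856  0.0942] [ 0.4678 -0.0886  0.0942]
side honey 193 [ 0.4115 -0.3243  0.0847] [ 0.4115 -0.3258  0.0849]
side lid 983 [0.5451 0.344  0.1087] [0.5461 0.3418 0.1089]
```

View pics/s9.png

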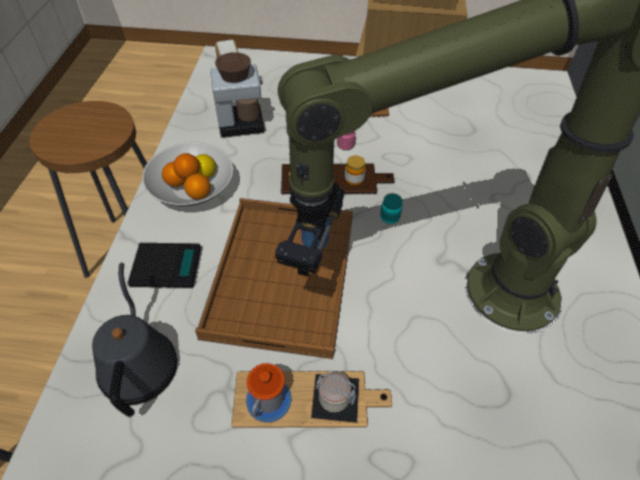

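The canister is on the slate at about (.410,.326), lidded jug on blue. The dripper stack, blue mug and honey jar are where they belong and the arm is clear. I hand in the job.

```bash
python3 -c "
from bench import ctrl; print(ctrl.close_job())"
```

```text
the job is handed in; nothing more can be done
None
```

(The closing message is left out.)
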